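Wedge the whetstone fast in its holder

TASK

Make the loose whetstone fast in its sloping holder: lay the slimmer of the two wooden wedges in the gap above the stone, tip first from the right, resting on the board and without forcing it, and let go. Then take the wooden mallet and drive the wedge home with at least two separate taps on its butt, drawing the mallet right back between taps, until the wedge stops moving forward and the stone is tight. Do not hit the stone, leave the stouter wedge and everything else where it is, and finally stand the mallet upright on the worktop again and let go.

Things in the scene. Friction and masses are not known exactly. Their poses are not given: they have to be found in the camera images.
- stand_center (a point): Sloping wooden whetstone holder, fixed. Point: centre of its footprint, at worktop height; x runs up the slope (away from the robot at yaw 0), y left across it, z up. A board 208 x 126 x 14 mm rises at 24 degrees from its low near edge (top face 30 mm up, 95 mm before this point) on a foot and two rear legs. At most 135 mm high.
- bed: The holder's board. Origin: middle of the low edge of its top face; x up the slope, y level to the left, z square to the board (leans 24 degrees to the robot). From the low edge, x in mm: stop block 0-16, rubber pad 16-28, stone 28-158 (side rails 8 high), wedge gap, slanting block 20 high (ends at 204).
- gap_mouth (a point): On the board's top face, at its right edge (x = 156, y = -63 in bed); axes as bed. The gap runs along +y from here, open above and at both ends. Its near side is the stone's upper end (y = 33 to 93 mm), at x = 2 to 3 mm, or 0 with the pad fully pressed. The far side slants: x = 28 mm at y = 0, narrowing 1 in 6 to x = 10 at y = 107. Before y = 33 lies a bare ledge.
- gap_home (a point): Where wedge_slim_center lies when the wedge is home (give or take some mm), 12.5, 44.5, 11 mm from gap_mouth; axes as bed. The butt then stands about 18 mm outside the board's right edge. Laid in 30 to 35 mm short (towards -y) of this point and 4 mm further up the slope, it is loose in the gap with over 1 mm to spare each side and rests on board and ledge.
- buffer (a joint): How far the rubber pad at the low end is pressed in, m: 0 free, 0.002 fully pressed (spring, 4 N per mm). The wedge must press the stone against it. About 8 to 15 N on the wedge's butt drive it home; friction then holds it.
- stone_center (a point): Grey whetstone, 130 x 60 x 28 mm, 0.5 kg, lying loose on the holder's board, its lower end within 1 mm of the pad. Point: its centre; x along its length, up the slope.
- wedge_slim_center (a point): The slimmer wooden wedge, flat, 125 long, 22 high, 0.06 kg. Point: mid-length, half-way up, on the butt's centre line; y towards the thin tip, z up. Butt: y = -62.5 to -27.5 mm, parallel, 25 wide (x = -12.5 to 12.5). Then it tapers to 10 mm at the tip (y = 62.5): side x = -12.5 straight, +x side slopes 1 in 6. In the gap its axes agree with bed.
- wedge_slim_butt (a point): Centre of the slim wedge's butt face (25 x 22 mm), the one that is struck, 62.5 mm behind its centre; axes as at wedge_slim_center.
- wedge_slim_tip (a point): Centre of the slim wedge's tip face (10 x 22 mm).
- wedge_stout_center (a point): The stouter wedge, for a shorter stone: same length and height, but 39 mm wide at the butt and 24 at the tip, so it does not go into this gap. Point: middle of its length, half-way up. To be left alone.
- mallet_grip (a point): Wooden mallet, 0.28 kg, standing on the flat of its head. Head 90 x 56 x 56 mm, striking faces at the ends of its long side (x = 45 and -45 mm); square handle 26 x 26 mm from the middle of the head, 56 to 182 mm above its underside. Point: on the handle, 100 mm above the underside; x along the head, z up the handle.
- microwave_handle (a point): Middle of the upright door handle of the microwave at the back of the worktop, fixed, 30 mm thick and 190 mm tall. The microwave's front stands 35 mm behind it and reaches from 140 mm right to 390 mm left of it, 280 mm high; keep clear of both when crossing.
- mallet_head (a point): Centre of the mallet's head, 28 mm above its underside, 72 mm below mallet_grip; axes as there.
- tuna_tin_spot (a point): Bystander: flat tin, 86 across, 40 high (mm). Point: middle of its underside. To be left where it stands.
- pot_white_spot (a point): Bystander: white yogurt pot with a foil lid, 72 across, 71 high (mm). Point: middle of its underside. To be left where it stands.
- spice_4_spot (a point): Bystander: small glass spice jar with a yellow-brown cap, 42 across, 96 high (mm). Point: middle of its underside. To be left where it stands.
- bean_tin_spot (a point): Bystander: tall tin, 75 across, 110 high (mm). Point: middle of its underside. To be left where it stands.
- mug_teal_spot (a point): Bystander: teal mug with stripes, 77 across (112 with its handle), 96 high (mm). Point: middle of its underside. To be left where it stands.
- honey_jar_spot (a point): Bystander: glass honey jar with a grey lid, 72 across, 102 high (mm). Point: middle of its underside. To be left where it stands.
- peeler_spot (a point): Bystander: green-handled peeler lying flat, 170 x 25 x 18 (mm). Point: middle of its underside. To be left where it stands.

How it is judged (in metres and radians):
On the way, in this order (a step that is already met when the one before it is completed fails the run):
1. the slim wedge lies in the gap, tip at least 60 mm in from the board's right edge, flat on the board, released by the gripper (z of wedge_slim_center in the frame of gap_mouth between 0.004 and 0.018 m and angle between the y axis of wedge_slim_center and the y axis of gap_mouth, either way round below 0.14 rad and angle between the z axis of wedge_slim_center and the z axis of gap_mouth, either way round below 0.14 rad and x of wedge_slim_tip in the frame of gap_mouth between -0.004 and 0.02 m and y of wedge_slim_tip in the frame of gap_mouth above 0.06 m and contact force between the fingers and wedge_slim below 0.1 N), for 0.2 s.
2. the mallet taps the wedge (contact force between mallet and wedge_slim above 1.5 N).
3. the mallet is drawn back: its head's centre more than 75 mm from the wedge's butt (30 mm clear) (distance between mallet_head and wedge_slim_butt above 0.075 m), for 0.1 s.
4. the mallet taps the wedge again (contact force between mallet and wedge_slim above 1.5 N).
At the end, for the whole second after the job is handed in: Slim wedge flat in the gap (within 8 degrees), tip at least 90 mm in from the board's right edge, straight side at the stone; pad held in by more than 1.4 of its 2 mm; stone flat on the board; mallet upright on its head on the worktop (within 6 degrees), at rest, released (z of wedge_slim_center in the frame of gap_mouth between 0.004 and 0.018 m and angle between the y axis of wedge_slim_center and the y axis of gap_mouth, either way round below 0.14 rad and angle between the z axis of wedge_slim_center and the z axis of gap_mouth, either way round below 0.14 rad and x of wedge_slim_tip in the frame of gap_mouth between -0.004 and 0.02 m and value of joint buffer above 0.0014 m and y of wedge_slim_tip in the frame of gap_mouth above 0.09 m and angle between mallet_grip's own z axis and vertical below 0.1 rad and height (world z) of mallet_head between 0.02 and 0.034 m and z of stone_center in the frame of bed below 0.018 m and angle between the x axis of stone_center and the x axis of bed, either way round below 0.08 rad and linear speed of each of wedge_slim, mallet below 0.02 m/s and contact force between the fingers and mallet below 0.1 N); the robot touches nothing.
It fails at once if the wedge is forced in with the gripper: the gripper presses it while the pad is pressed in more than 0.8 mm (value of joint buffer above 0.0008 m and contact force between any of the fingers, the arm and wedge_slim above 0.5 N).
It fails at once if the mallet hits the stone (more than 3 N) (contact force between mallet and stone above 3 N).
It fails at once if the stouter wedge is moved more than 30 mm (distance of wedge_stout_center from where it was at the start of the episode above 0.03 m).
It fails at once if a bystander is pushed more than 30 mm or tipped (distance of any of tuna_tin_spot, pot_white_spot, spice_4_spot, bean_tin_spot, mug_teal_spot, honey_jar_spot, peeler_spot from where it was at the start of the episode above 0.03 m or angle between any of tuna_tin_spot, pot_white_spot, spice_4_spot, bean_tin_spot, mug_teal_spot, honey_jar_spot, peeler_spot's own z axis and vertical above 0.4 rad).
It also fails if it takes over 72 s, if anything falls off the work surface, if the arm or the gripper's body presses on something with over 40 N, if the wrist force passes 120 N, or if a joint passes its speed limit or range.

ROBOT

A 6-joint arm with a two-finger parallel gripper is mounted at the origin on a cart in front of the work surface, level with it; the furniture and walls round the work are solid. World frame = base frame: x ahead of the robot, y to its left, z up, the work surface at z = 0. Lengths are in mm, angles in degrees, forces in N, time in s.
With the tool pointing down it reaches from about 300 to 850 mm from the base axis. Payload 4.2 kg.
Tool frame: the origin (TCP) lies at the centre of the arm's flange, where the gripper is bolted on; the fingertips stand 191 mm ahead of it and the grasp point (between the pads) lies 172 mm ahead of it; z points along the fingers, y is the direction in which the jaws open and shut (so a half turn about z gives the same grasp; the last joint's range is limited). The gripper opens to 91 mm and grips with 3 to 60 N. Pads are 32 mm wide; open, the fingers measure 118 mm over their backs; the gripper's body (76 mm by 178 mm) begins 60 mm behind the grasp point.
Start: joints at [63.025, 18.312, 89.639, -0, 72.044, -1.146], TCP at [250.516, 517.556, 404.776] pointing down, gripper open.
Joint ranges: [-177.97, 177.97], [-48.28, 115.42], [12.27, 149.76], [-77.06, 257.06], [2.81, 150.46], [-146.56, 146.56]. Speed limits (degrees/s): [147.25, 147.25, 180, 180, 180, 180].

INTERFACE

Orientations are given as [roll, pitch, yaw] about the fixed x, y, z axes, in that order (R = Rz(yaw) Ry(pitch) Rx(roll)).
In Python, from workcell import status, vision, ticket gives the robot as it stands.
- The arm moves only by the shell command python3 -m jog 'ROWS' [FORCE]. ROWS is JSON, a list of rows, each a list of 7 numbers: the finger opening in m, from 0 to 0.0912, then the shift along the tool's x, y, z in m, then the turn, a rotation vector about the tool's x, y, z in rad. A call has 1 to 12 rows; each row shifts and turns the commanded pose from where the row before left it, along the tool's axes as they then stand; what a row does not reach is not made up. A row lasts 1/8 s, in which the tool goes at most 62.5 mm and 10.7 degrees, less where a joint would pass 70% of its speed; a pose out of reach is approached as far as the arm can. A call with a gripper value outside its range is refused whole. The fingers move at their own pace and stop on an object; FORCE is the grip in N (left out, the last holds). Time passes only in rows, so rows that do not move let the fingers close. It gives the time, the measured TCP pose, the force and the opening at its end, in the units of the state.
- status.state(): the state, without advancing time (a new reading comes with each control period).
- vision.grab_frame(name): name is "scene" or "top" or "wrist"; returns a dict with "color" (384x512x3 uint8, blue, green, red), "depth" (384x512 float32, mm along the optical axis (not along the pixel's ray), 0 where there is no reading), "fov_y" (degrees; the focal length in pixels is half the picture's height over the tangent of half this angle, whatever the lens; pixels are square), "cx", "cy" (the principal point, pixels), "pose" (4x4, takes a point from camera to world coordinates). Camera axes: x right, y down, z forward; pixel columns grow to the right and rows downward; lengths in mm; the calibration is good to about 2 mm. A picture is of the moment at which its call begins.
- ticket.job_done(): hands the job in, once; it reports no verdict.
Trained networks look in the newest picture that a camera, given by its name, has taken for a name from the list of things; names that differ only in an ending like _2 or _b are one class to them, and where a whole thing is asked for, a point or a joint stands for the part that bears it (a point fixed in the world has none). Each returns a list of dicts, best first, with "p" (0 to 1); they miss things now and then, are a little off and sometimes report something else, mostly with a low value. They report only what shows in the picture. A call takes as long as a camera call.
- vision.find_in(camera, label): "location" ([x, y, z] in mm, in world coordinates, good to about 4 mm: the middle of the surface that is visible of it).
- vision.silhouettes(camera, label): "pixels" (384x512 bool, what is visible of it).
The state is a dict: "time_s": time; "qpos": joint angles; "qvel": joint speeds; "effort": joint torques, N m; "ee_pos": TCP position; "ee_rot": TCP orientation; "force": force on the tool from outside, world axes, zero at the start; "torque": the same for the moment, N m; "gripper_width": finger opening in mm.
Only numpy, scipy, OpenCV 4.12 (cv2) and the standard library are available. Lean on these libraries where they do the work, as an engineer would, in place of code of your own. Each camera call takes 0.05 s, during which the arm holds its last target.

## Working session

There is one attempt and no reset: what is moved stays moved. The work goes in short steps, Python scripts to look and compute and a shell command to move; the robot and the scene stay as the last step left them, time stands still between calls to the robot, and variables do not carry over. Pictures are saved under pics/ and viewed, and the job is handed in when it is done.

```bash
ls -la; mkdir -p pics; python3 - <<'E'
from workcell import status, vision
import cv2
s=status.state()
for k in ("time_s","ee_pos","ee_rot","force","gripper_width"): print(k,s[k])
for n in ("scene","top","wrist"):
    f=vision.grab_frame(n); cv2.imwrite(f"pics/a_{n}.png",f["color"])
    print(n,f["fov_y"],f["pose"].round(3).tolist() if hasattr(f["pose"],'round') else f["pose"])
E
```

```text
total 12
drwxr-xr-x  3 agent agent 4096 Dec  7 03:48 .
drwxr-xr-x 23 root  root  4096 Dec  7 03:48 ..
drwxr-xr-x  2 agent agent 4096 Dec  7 03:48 pics
time_s 0.0
ee_pos [250.45846377 517.4010121  403.92463543]
ee_rot [-1.79899080e+02 -6.92554385e-04  1.54169989e+02]
force [-0.03423366  0.11187142  0.8214339 ]
gripper_width 91.17526742385986
scene 45.43843097531353 [[0.703, -0.537, 0.466, -220.409], [-0.711, -0.537, 0.454, -757.311], [0.006, -0.65, -0.76, 1352.935], [0.0, 0.0, 0.0, 1.0]]
top 52.84152158842 [[-0.007, -0.992, 0.124, 373.331], [-1.0, 0.008, 0.005, -5.872], [-0.006, -0.124, -0.992, 1326.241], [0.0, 0.0, 0.0, 1.0]]
wrist 62.64199477222431 [[0.436, 0.861, 0.261, 175.415], [0.9, -0.417, -0.127, 554.218], [-0.001, 0.29, -0.957, 383.418], [0.0, 0.0, 0.0, 1.0]]
```

View pics/a_scene.png

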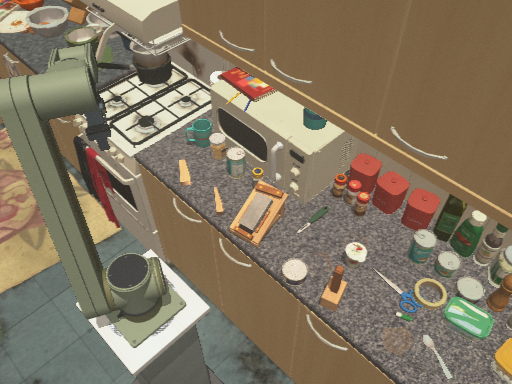

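View pics/a_top.png

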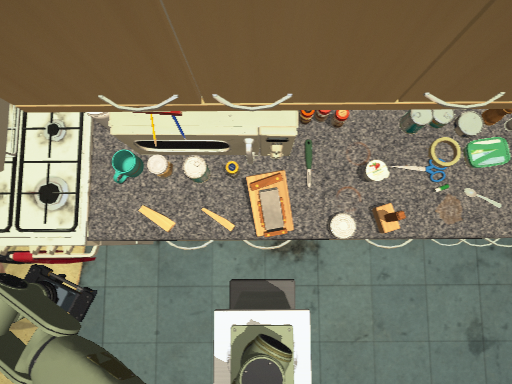

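```bash
python3 - <<'E'
from workcell import status, vision
names="wedge_slim_center wedge_stout_center mallet_grip mallet_head stone_center bed stand_center microwave_handle tuna_tin_spot pot_white_spot spice_4_spot bean_tin_spot mug_teal_spot honey_jar_spot peeler_spot".split()
for c in ("top","scene"):
    for n in names:
        try: r=vision.find_in(c,n)
        except Exception as e: print(n,e); continue
        print(c,n,[(round(float(d["p"]),2),[round(float(v)) for v in d["location"]]) for d in r[:3]])
E
```

```text
top wedge_slim_center [(0.65, [453, 136, 22]), (0.33, [613, 209, 108])]
top wedge_stout_center [(0.71, [458, 347, 21])]
top mallet_grip [(0.9, [450, -406, 59])]
top mallet_head [(0.77, [452, -402, 52])]
top stone_center [(0.71, [483, -31, 94])]
top bed [(0.81, [514, -22, 82]), (0.56, [622, 329, 97])]
top stand_center [(0.94, [517, -24, 81])]
microwave_handle it knows: bean_tin_spot, bed, buffer, gap_home, gap_mouth, honey_jar_spot, mallet_grip, mallet_head, mug_teal_spot, peeler_spot, pot_white_spot, spice_4_spot, stand_center, stone_center, tuna_tin_spot
top tuna_tin_spot [(0.81, [424, -270, 37])]
top pot_white_spot [(0.63, [604, -380, 72])]
top spice_4_spot []
top bean_tin_spot [(0.98, [611, 208, 105])]
top mug_teal_spot [(0.66, [450, 138, 23]), (0.57, [637, 466, 48])]
top honey_jar_spot [(0.92, [624, 328, 97])]
top peeler_spot [(0.71, [660, -167, 12])]
scene wedge_slim_center [(0.42, [444, 127, 19]), (0.3, [418, -274, 35])]
scene wedge_stout_center [(0.7, [449, 339, 22])]
scene mallet_grip [(0.75, [436, -425, 55])]
scene mallet_head [(0.68, [439, -430, 56])]
scene stone_center [(0.55, [474, -39, 88])]
scene bed [(0.84, [502, -57, 76])]
scene stand_center []
microwave_handle it knows: bean_tin_spot, bed, buffer, gap_home, gap_mouth, honey_jar_spot, mallet_grip, mallet_head, mug_teal_spot, peeler_spot, pot_white_spot, spice_4_spot, stand_center, stone_center, tuna_tin_spot
scene tuna_tin_spot []
scene pot_white_spot [(0.88, [598, -386, 68])]
scene spice_4_spot [(0.66, [660, -167, 12]), (0.59, [604, 87, 91])]
scene bean_tin_spot [(0.83, [603, 200, 89]), (0.41, [623, 442, 63])]
scene mug_teal_spot [(0.71, [623, 444, 61])]
scene honey_jar_spot [(0.88, [615, 320, 78]), (0.43, [655, -168, 11]), (0.17, [439, -422, 53])]
scene peeler_spot [(0.64, [658, -166, 13])]
```

```bash
python3 - <<'E'
import cv2
f=cv2.imread("pics/a_top.png")
cv2.imwrite("pics/z1.png",cv2.resize(f[130:250,100:300],None,fx=4,fy=4,interpolation=cv2.INTER_CUBIC))
cv2.imwrite("pics/z2.png",cv2.resize(f[140:250,240:430],None,fx=4,fy=4,interpolation=cv2.INTER_CUBIC))
E
```

```text
(no output)
```

View pics/z1.png

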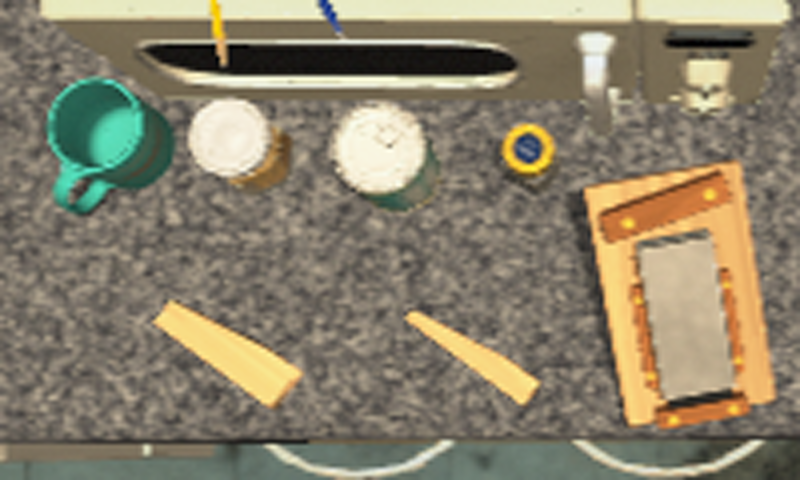

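View pics/z2.png

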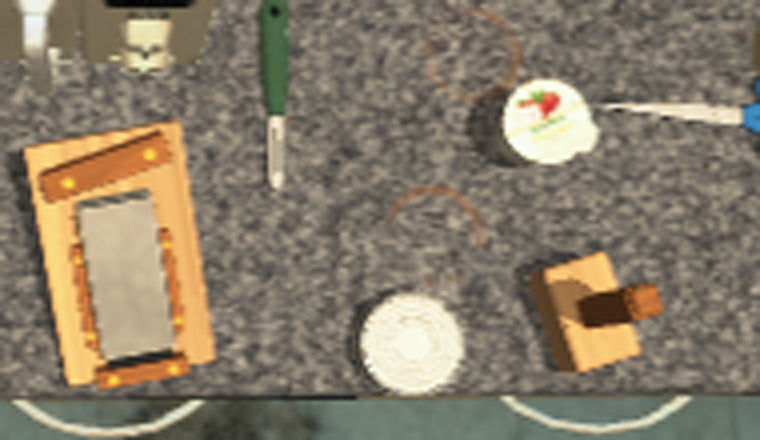

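View pics/a_wrist.png

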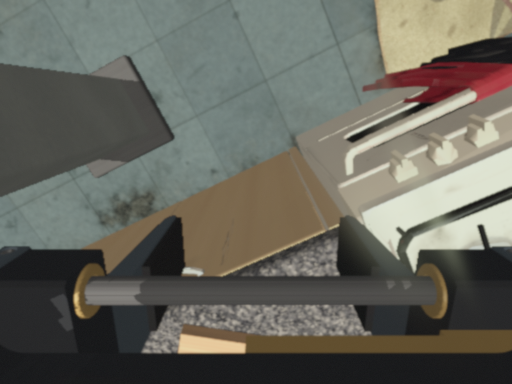

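The top view shows the slim wedge with its tip at about (203,208) and butt at about (234,227). The holder is centred near (270,203), the mallet head near (388,218), and the stouter wedge is on the left near (157,218). I'll move above the slim wedge for a closer look.

```bash
python3 -m jog '[[0.0912,-0.05,-0.0365,0,0,0,0],[0.0912,-0.05,-0.0365,0,0,0,0],[0.0912,-0.05,-0.0365,0,0,0,0],[0.0912,-0.05,-0.0365,0,0,0,0],[0.0912,-0.05,-0.0365,0,0,0,0],[0.0912,-0.05,-0.0365,0,0,0,0],[0.0912,-0.05,-0.0365,0,0,0,0]]'
python3 -m jog '[[0.0912,0,0,0,0,0,0.182],[0.0912,0,0,0,0,0,0.182],[0.0912,0,0,0,0,0,0.182],[0.0912,0,0,0,0,0,0.182],[0.0912,0,0,0,0,0,0.182],[0.0912,0,0,0,0,0,0.182],[0.0912,0,0,0,0,0,0.182],[0.0912,0,0,0,0,0,0.182],[0.0912,0,0,0,0,0,0.182],[0.0912,0,0,0,0,0,0]]'
cat > h.py <<'E'
import numpy as np,cv2
from workcell import status,vision
from scipy.spatial.transform import Rotation as Rn
def tool():
    s=status.state(); return np.array(s["ee_pos"]),Rn.from_euler('xyz',s["ee_rot"],degrees=True).as_matrix()
def K(f):
    fl=192/np.tan(np.radians(f["fov_y"]/2)); return fl
def cloud(f):
    fl=K(f); d=f["depth"].astype(float); v,u=np.mgrid[:384,:512]
    P=np.stack([(u-f["cx"])*d/fl,(v-f["cy"])*d/fl,d],-1); M=np.array(f["pose"])
    return P@M[:3,:3].T+M[:3,3]
def ray(f,u,v):
    fl=K(f);M=np.array(f["pose"]); return M[:3,3],M[:3,:3]@np.array([(u-f["cx"])/fl,(v-f["cy"])/fl,1])
def onplane(f,u,v,p,n):
    o,d=ray(f,u,v); return o+d*(np.dot(np.asarray(p)-o,n)/np.dot(d,n))
def proj(f,P):
    M=np.array(f["pose"]);c=M[:3,:3].T@(np.asarray(P,float)-M[:3,3]);fl=K(f); return f["cx"]+fl*c[0]/c[2],f["cy"]+fl*c[1]/c[2]
def show():
    s=status.state()
    print("t",round(s["time_s"],2),"pos",np.round(s["ee_pos"],1),"rot",np.round(s["ee_rot"],2),"F",np.round(s["force"],1),"w",round(s["gripper_width"],1))
def snap(c,name):
    f=vision.grab_frame(c); cv2.imwrite(f"pics/{name}.png",f["color"]); np.save(f"pics/{name}.npy",f,allow_pickle=True); return f
def load(name): return np.load(f"pics/{name}.npy",allow_pickle=True).item()
E
python3 - <<'E'
from h import *
show(); f=snap("wrist","w1")
E
```

```text
time_s: 2.42
ee_pos: [454.8, 133.2, 405.1]
ee_rot: [179.9, 0.0, 154.2]
force: [0.8, 0.5, 0.7]
gripper_width: 91.1
time_s: 3.68
ee_pos: [454.2, 135.1, 404.8]
ee_rot: [180.0, -0.0, 60.4]
force: [0.4, -0.1, 0.2]
gripper_width: 91.0
t 3.67 pos [454.2 135.1 404.8] rot [ 1.7999e+02 -1.0000e-02  6.0440e+01] F [ 0.4 -0.1  0.2] w 91.0
```

View pics/w1.png

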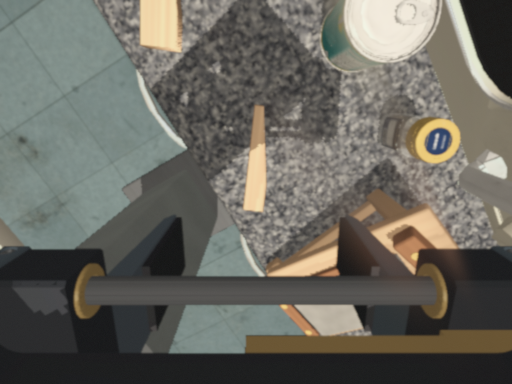

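The wrist view shows the slim wedge at pixels (260,106) for the tip to (255,211) for the butt, with the holder's corner at lower right. Next I'll fit the wedge pose.

```bash
cat >> h.py <<'E'
def wedgefit(f,mask=None):
    C=cloud(f); hsv=cv2.cvtColor(f["color"],cv2.COLOR_BGR2HSV)
    return C,hsv
E
python3 - <<'E'
from h import *
f=load("w1"); C=cloud(f)
z=C[...,2]
m=(z>17)&(z<27)&(f["depth"]>0)
m[:, :225]=0; m[:,290:]=0; m[:90]=0; m[225:]=0
m=m.astype(np.uint8)
n,l,s,_=cv2.connectedComponentsWithStats(m); i=1+np.argmax(s[1:,4]); m=(l==i)
print(s[i], np.median(z[m]))
zt=np.median(z[m])
P=C[m][:,:2]
cnts,_=cv2.findContours(m.astype(np.uint8),cv2.RETR_EXTERNAL,cv2.CHAIN_APPROX_NONE)
c=cnts[0][:,0]
# contour on top plane
Q=np.array([onplane(f,u,v,[0,0,22],[0,0,1])[:2] for u,v in c])
# model fit: outline polygon in wedge frame (x,y)
poly=np.array([[-12.5,-62.5],[12.5,-62.5],[12.5,-27.5],[-2.5,62.5],[-12.5,62.5]],np.float32)
from scipy.optimize import least_squares
def sd(p,q):
    a=p[2]; R=np.array([[np.cos(a),-np.sin(a)],[np.sin(a),np.cos(a)]])
    L=((q-p[:2])@R).astype(np.float32)
    return np.array([cv2.pointPolygonTest(poly.reshape(-1,1,2),(float(x),float(y)),True) for x,y in L])
for a0 in (-35,-30,-25):
    r=least_squares(lambda p:sd(p,Q)-0.6,[P[:,0].mean()-0,P[:,1].mean(),np.radians(a0)],loss='soft_l1',diff_step=1e-4,x_scale=[1,1,.02])
    print(r.x[:2].round(1),np.degrees(r.x[2]).round(2),"res",np.abs(r.fun).mean().round(2))
p=r.x; a=p[2]; R=np.array([[np.cos(a),-np.sin(a)],[np.sin(a),np.cos(a)]])
g=p[:2]+R@np.array([0,-45]); print("butt mid",g.round(1))
im=f["color"].copy()
for q in poly:
    u,v=proj(f,[*(p[:2]+R@q),22]); cv2.circle(im,(round(u),round(v)),2,(0,0,255),-1)
cv2.imwrite("pics/w1z.png",cv2.resize(im[80:240,200:420],None,fx=3.6,fy=3.6))
E
```

```text
[ 243  105   24  107 1726] 21.251535052819634
[458.2 147.6] -36.5 res 0.31
[458.2 147.6] -36.5 res 0.31
[458.2 147.6] -36.5 res 0.31
butt mid [431.4 111.4]
```

View pics/w1z.png

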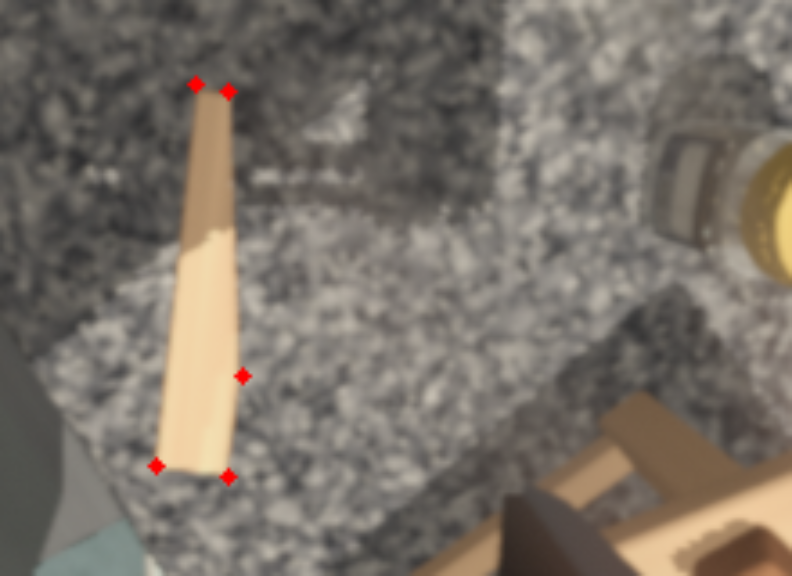

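```bash
python3 -m jog '[[0.06,-0.016,-0.0041,0,0,0,0.0605],[0.06,-0.0159,-0.0041,0.0,0,0,0.0605],[0.06,0,0,0.05,0,0,0],[0.06,0,0,0.05,0,0,0],[0.06,0,0,0.04,0,0,0],[0.06,0,0,0.02,0,0,0],[0.06,0,0,0.0,0,0,0]]' 20
python3 - <<'E'
from h import *
show(); f=snap("wrist","w2")
E
```

```text
time_s: 4.6
ee_pos: [430.2, 112.1, 243.6]
ee_rot: [-179.9, 0.2, 53.5]
force: [0.2, 0.1, 0.5]
gripper_width: 59.9
t 4.6 pos [430.2 112.1 243.6] rot [-1.7986e+02  1.5000e-01  5.3510e+01] F [0.2 0.1 0.5] w 59.9
```

View pics/w2.png

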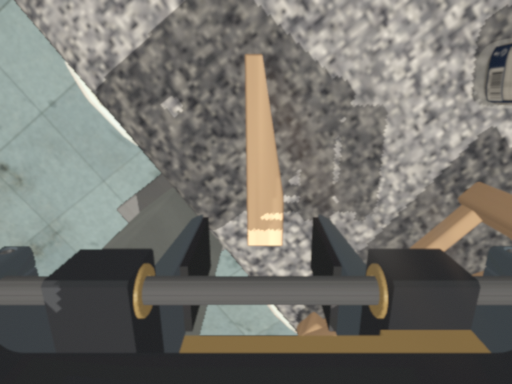

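The wedge is now straight in the wrist picture, with the butt at (265,240) centred between the fingers. I'll go down and grip.

```bash
python3 -m jog '[[0.06,0,0.001,0.025,0,0,0],[0.06,0,0,0.0215,0,0,0],[0.06,0,0,0,0,0,0],[0.06,0,0,0,0,0,0],[0.02,0,0,0,0,0,0],[0.02,0,0,0,0,0,0],[0.02,0,0,0,0,0,0],[0.02,0,0,0,0,0,0],[0.02,0,0,0,0,0,0]]' 20
python3 - <<'E'
from h import *
show()
E
```

```text
time_s: 5.78
ee_pos: [431.5, 111.6, 198.4]
ee_rot: [180.0, -0.0, 53.4]
force: [-0.1, -0.3, 3.0]
gripper_width: 25.0
t 5.78 pos [431.5 111.6 198.4] rot [ 1.7999e+02 -1.0000e-02  5.3390e+01] F [-0.1 -0.3  3. ] w 25.0
```

```bash
python3 -m jog '[[0.02,0,0,-0.06,0,0,0],[0.02,0,0,-0.06,0,0,0],[0.02,0,0,-0.06,0,0,0],[0.02,-0.036,0.034,-0.013,0,0,0],[0.02,-0.036,0.034,-0.013,0,0,0],[0.02,-0.036,0.034,-0.013,0,0,0],[0.02,-0.036,0.034,-0.013,0,0,0]]'
python3 -m jog '[[0.02,0,0,0,0,0,-0.152],[0.02,0,0,0,0,0,-0.152],[0.02,0,0,0,0,0,-0.152],[0.02,0,0,0,0,0,-0.152],[0.02,0,0,0,0,0,-0.152],[0.02,0,0,0,0,0,0],[0.02,0,0,0,0,0,0]]'
python3 - <<'E'
from h import *
show(); f=snap("wrist","w3"); f=snap("top","t3")
E
```

```text
time_s: 6.65
ee_pos: [454.5, -86.7, 430.4]
ee_rot: [-180.0, -0.0, 53.4]
force: [0.3, -0.2, -0.0]
gripper_width: 24.8
time_s: 7.52
ee_pos: [454.7, -85.1, 430.0]
ee_rot: [-180.0, -0.0, 96.8]
force: [-0.0, 0.0, -1.3]
gripper_width: 24.7
t 7.53 pos [454.7 -85.1 430. ] rot [-1.7998e+02 -1.0000e-02  9.6810e+01] F [-0.   0.  -1.3] w 24.7
```

View pics/w3.png

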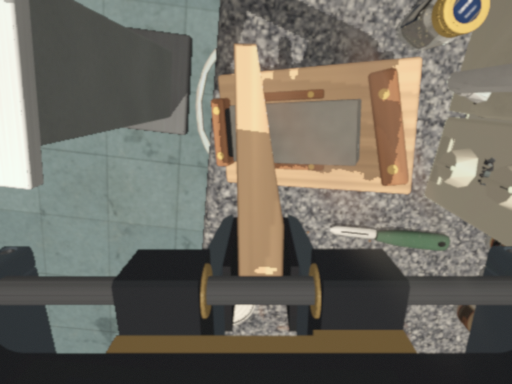

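```bash
python3 - <<'E'
from h import *
f=load("w3")
im=cv2.resize(f["color"][50:200,290:430],None,fx=4,fy=4,interpolation=cv2.INTER_CUBIC)
cv2.imwrite("pics/w3a.png",im)
im=cv2.resize(f["color"][60:200,205:300],None,fx=4,fy=4,interpolation=cv2.INTER_CUBIC)
cv2.imwrite("pics/w3b.png",im)
E
```

```text
(no output)
```

View pics/w3a.png

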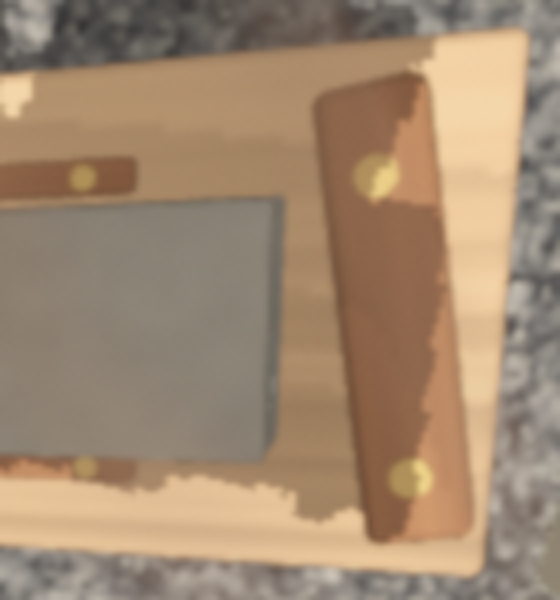

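View pics/w3b.png

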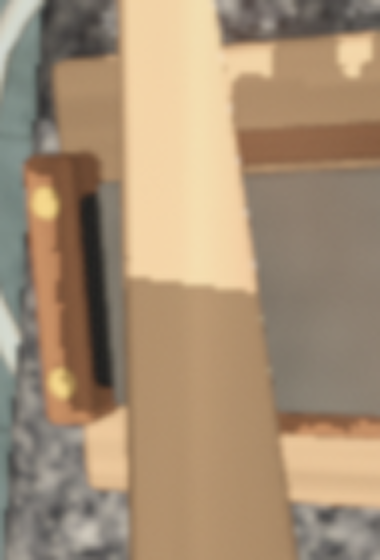

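```bash
cat >> h.py <<'E'
S24,C24=np.sin(np.radians(24)),np.cos(np.radians(24))
def bedT(p):
    x,y,a=p[:3]; z0=p[3] if len(p)>3 else 0
    Rz=Rn.from_euler('z',a).as_matrix(); B=np.array([[C24,0,-S24],[0,1,0],[S24,0,C24]])
    R=Rz@B; o=np.array([x,y,z0])+Rz@np.array([-95,0,30]); return R,o
E
python3 - <<'E'
from h import *
from scipy.optimize import least_squares
f=load("w3")
def pz(ox,oy,X,Y): return [ox+(X+.5)/4-.5, oy+(Y+.5)/4-.5]
obs=np.array([pz(290,50,527,30),pz(290,50,485,576),pz(205,60,55,60),pz(205,60,88,487)])
L=np.array([[208,63,0],[208,-63,0],[0,63,0],[0,-63,0]],float)
def res(p):
    R,o=bedT(p); return (np.array([proj(f,R@l+o) for l in L])-obs).ravel()
for n in (3,4):
    r=least_squares(res,[517,-24,.15,0][:n],x_scale=[1,1,.01,1][:n]); print(r.x.round(3),np.degrees(r.x[2]),r.fun.round(1))
    if n==3: p3=r.x
R,o=bedT(p3)
C=cloud(f); 
L3=(C-o)@R
# heights on board
for name,(u,v) in dict(board_tl=(350,72),mid=(370,110),board_r=(330,182),stone=(320,130),stoneend=(352,140),block=(388,130)).items():
    print(name,L3[v-1:v+2,u-1:u+2].reshape(-1,3).mean(0).round(1))
# stone upper end top corners, block corners
def pick(X,Y,h):
    u,v=pz(290,50,X,Y); q=onplane(f,u,v,o+R@[0,0,h],R[:,2]); return ((q-o)@R).round(1)
print("stone top end", pick(275,198,28),pick(265,461,28))
print("block near edge top",pick(318,100,20),pick(370,540,20)," far",pick(430,80,20),pick(472,530,20))
np.save("bed.npy",p3)
E
```

```text
[ 4.96761e+02 -2.97850e+01  1.70000e-01] 9.733190608858227 [ 1.9 -1.4 -0.2  1.4 -1.6 -0.  -0.6  1. ]
[ 4.97873e+02 -2.97750e+01  1.70000e-01 -4.31900e+00] 9.719724188619121 [ 0.7 -0.6 -1.1  0.2 -0.1  0.3  0.6  0.2]
board_tl [146.6  54.6  -0.5]
mid [ 1.664e+02  1.890e+01 -1.000e-01]
board_r [128.9 -54.9  -0.8]
stone [124.8   3.4  27.4]
stoneend [154.6  -5.9  27.6]
block [184.4   2.   19.2]
stone top end [158.9  30.   28. ] [158.9 -28.9  28. ]
block near edge top [166.2  50.   20. ] [182.4 -48.7  20. ]  far [188.5  52.3  20. ] [203.9 -44.9  20. ]
```

```bash
python3 - <<'E'
from h import *
f=load("w3")
im=f["color"].copy()
p=np.array([454.7,-85.1,430.0]);R=Rn.from_euler('xyz',[-179.98,-.01,96.81],degrees=True).as_matrix()
M=np.array(f["pose"]); print("cam in tool",(R.T@(M[:3,3]-p)).round(1)); print((R.T@M[:3,:3]).round(3))
poly=np.array([[-12.5,-62.5],[12.5,-62.5],[12.5,-27.5],[-2.5,62.5],[-12.5,62.5]])
def tl(q,zt,dy=45): return [q[1]+dy,q[0],zt]
im=cv2.resize(im,None,fx=4,fy=4,interpolation=cv2.INTER_CUBIC)
for q in poly:
    u,v=proj(f,p+R@tl(q,176.4)); cv2.circle(im,(round(u*4+1.5),round(v*4+1.5)),4,(0,0,255),-1); print((round(u,1),round(v,1)))
cv2.imwrite("pics/w3c.png",im[30*4:180*4,200*4:330*4])
cv2.imwrite("pics/w3d.png",im[170*4:300*4,200*4:330*4])
E
```

```text
cam in tool [83.4 -0.8 20.6]
[[-0.    -0.957 -0.289]
 [ 1.    -0.001  0.   ]
 [-0.    -0.289  0.957]]
(np.float64(239.4), np.float64(283.8))
(np.float64(283.6), np.float64(283.7))
(np.float64(285.0), np.float64(226.4))
(np.float64(256.2), np.float64(41.4))
(np.float64(234.0), np.float64(41.4))
```

View pics/w3c.png

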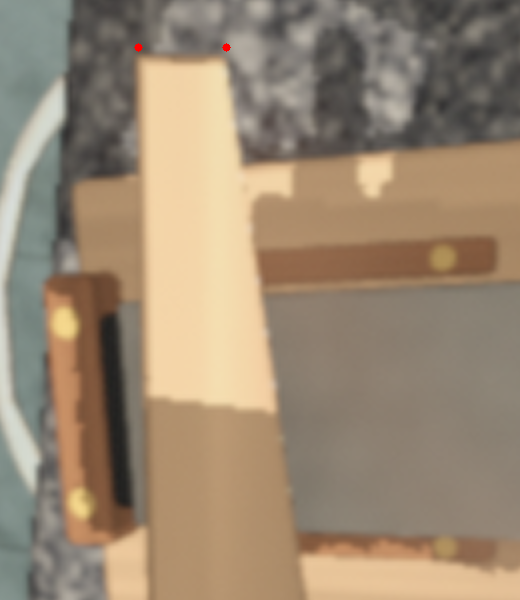

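View pics/w3d.png

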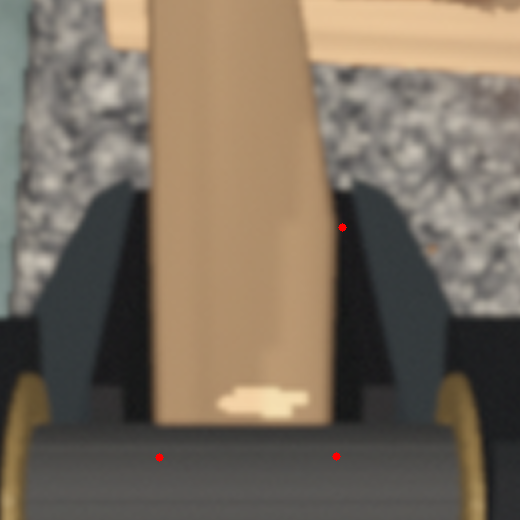

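```bash
cat >> h.py <<'E'
def goto(T,Rt):
    p,R=tool(); d=R.T@(np.asarray(T)-p)
    rv=Rn.from_matrix(R.T@Rt).as_rotvec()
    print("shift(tool,mm)",d.round(1),"norm",np.linalg.norm(d).round(1),"rotvec",rv.round(4),"deg",np.degrees(np.linalg.norm(rv)).round(1))
E
cat > place.py <<'E'
from h import *
b=np.load("bed.npy"); Rb,ob=bedT(b)
Rt=np.column_stack([Rb[:,1],Rb[:,0],-Rb[:,2]])
def T(cx,cy,h): return ob+Rb@np.array([cx,cy,11+h])-Rt@np.array([43.5,-0.3,187.4])
E
python3 - <<'E'
from place import *
for h in (60,1.5): 
    t=T(173.05,-49,h); print(h,t.round(1)); goto(t,Rt)
f=load("w3");C=cloud(f)
for v in (60,100,140,180,220,260): print(v, C[v,243:250,2].mean().round(1), end=' ')
print(Rn.from_matrix(Rt).as_euler('xyz',degrees=True))
r=vision.find_in("top","spice_4_spot"); print(r[:1])
E
```

```text
60 [ 471.3 -128.   336.6]
shift(tool,mm) [-44.6  11.3  93.6] norm 104.3 rotvec [-0.4189  0.0103 -0.0495] deg 24.2
1.5 [ 494.7 -124.   283.1]
shift(tool,mm) [-43.4  35.1 147. ] norm 157.2 rotvec [-0.4189  0.0103 -0.0495] deg 24.2
60 253.1 100 252.7 140 253.4 180 252.7 220 253.4 260 252.9 [1.56000000e+02 1.27222187e-14 9.97331906e+01]
[{'location': [610.1, 91.1, 94.2], 'p': 0.61}]
```

```bash
python3 -m jog '[[0.02,-0.0223,0.0057,0.0468,0,0,0],[0.02,-0.0223,0.0056,0.0468,0,0,0],[0.02,0,0,0,-0.1396,0.0034,-0.0165],[0.02,0,0,0,-0.1396,0.0034,-0.0165],[0.02,0,0,0,-0.1397,0.0034,-0.0165],[0.02,0,0,0,0,0,0],[0.02,0,0,0,0,0,0]]'
python3 - <<'E'
from place import *
show(); goto(T(173.05,-49,60),Rt); f=snap("wrist","w4")
E
```

```text
time_s: 8.55
ee_pos: [471.5, -128.1, 336.7]
ee_rot: [156.1, 0.0, 99.8]
force: [0.8, 0.3, -0.5]
gripper_width: 24.8
t 8.55 pos [ 471.5 -128.1  336.7] rot [156.1   0.   99.8] F [ 0.8  0.3 -0.5] w 24.8
shift(tool,mm) [ 0.1 -0.2  0.1] norm 0.3 rotvec [-0.0017 -0.0005  0.0011] deg 0.1
```

View pics/w4.png

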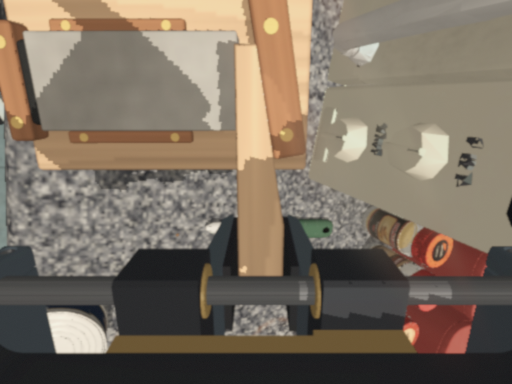

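The wedge is lined up above the gap, with its tip at (246,45). The stone's upper end is at column 237, and the slanting block runs from (250,0) to (303,155). I'll check the features in this view against the bed frame.

```bash
python3 - <<'E'
from h import *
f=load("w4")
im=cv2.resize(f["color"][0:180,200:330],None,fx=4,fy=4,interpolation=cv2.INTER_CUBIC)
cv2.imwrite("pics/w4a.png",im[:600])
E
```

```text
(no output)
```

View pics/w4a.png

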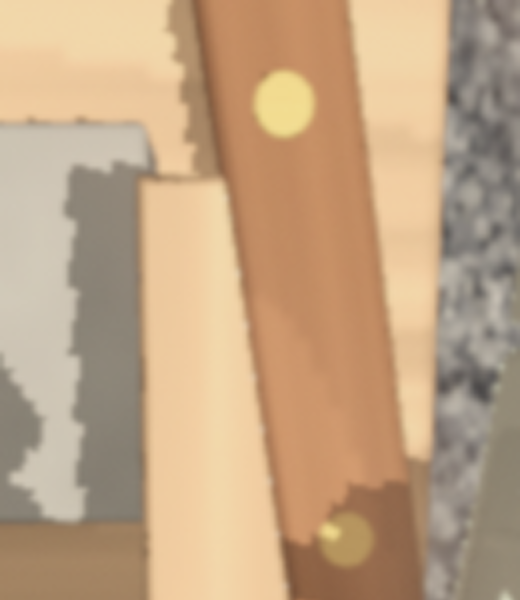

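```bash
python3 - <<'E'
from place import *
f=load("w4")
def pk(X,Y,h):
    u,v=200+(X+.5)/4-.5,(Y+.5)/4-.5; q=onplane(f,u,v,ob+Rb@[0,0,h],Rb[:,2]); return ((q-ob)@Rb).round(1)
print("far edge",pk(451,20,0),pk(441,240,0),pk(433,420,0))
print("stone end top",pk(147,125,28),pk(142,510,28))
print("block near edge",pk(197,10,20),pk(290,570,20),"block far",pk(350,10,20),pk(405,430,20))
# wedge top face at bed height 60+22
print("wedge straight",pk(140,185,82),pk(148,590,82)," tip",pk(183,180,82), "tip right",pk(226,185,82))
C=cloud(f);L=(C-ob)@Rb
for u,v in ((220,100),(268,60),(247,60),(247,120),(305,50)): print((u,v),L[v,u].round(1))
E
```

```text
far edge [207.2  50.2  -0. ] [207.1  16.1   0. ] [207.  -14.2   0. ]
stone end top [158.   29.2  28. ] [155.9 -27.8  28. ]
block near edge [165.4  46.6  20. ] [180.6 -38.7  20. ] block far [188.8  46.6  20. ] [199.5 -15.4  20. ]
wedge straight [160.8  13.2  82. ] [160.7 -32.8  82. ]  tip [165.7  13.7  82. ] tip right [170.6  13.2  82. ]
(220, 100) [146.6 -10.8  27.2]
(268, 60) [177.3  13.7  20.5]
(247, 60) [166.3   7.4  81.3]
(247, 120) [166.  -19.7  81.6]
(305, 50) [203.5  22.4  -0.6]
```

```bash
python3 -m jog '[[0.02,0,-0.001,0.02,0,0,0],[0.02,0,0,0.02,0,0,0],[0.02,0,0,0.01,0,0,0],[0.02,0,0,0.006,0,0,0],[0.02,0,0,0,0,0,0]]'
python3 - <<'E'
from place import *
show(); goto(T(172.25,-49,1),Rt); f=snap("wrist","w5")
cv2.imwrite("pics/w5a.png",cv2.resize(f["color"][0:230,130:340],None,fx=3,fy=2.6,interpolation=cv2.INTER_CUBIC)[:600])
E
```

```text
time_s: 9.22
ee_pos: [493.0, -124.3, 285.0]
ee_rot: [156.0, 0.0, 99.8]
force: [-0.4, -0.3, -0.8]
gripper_width: 25.2
t 9.22 pos [ 493.  -124.3  285. ] rot [156.01   0.    99.82] F [-0.4 -0.3 -0.8] w 25.2
shift(tool,mm) [ 0.  -0.   2.9] norm 2.9 rotvec [-0.0002 -0.0006  0.0014] deg 0.1
```

View pics/w5a.png

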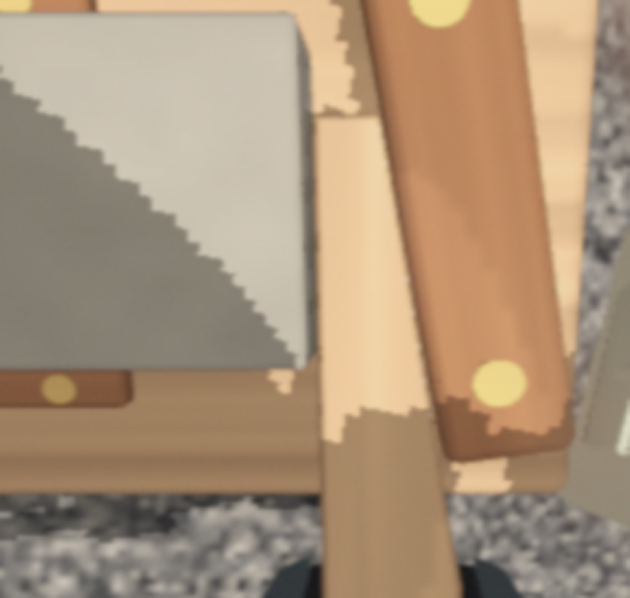

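The wedge tip is inside the gap with slack on both sides. I'll lower the last 3 mm and release.

```bash
python3 -m jog '[[0.02,0,0,0.0015,0,0,0],[0.02,0,0,0.0015,0,0,0],[0.02,0,0,0,0,0,0]]'
python3 - <<'E'
from place import *
show()
E
python3 -m jog '[[0.03,0,0,0,0,0,0],[0.045,0,0,0,0,0,0],[0.06,0,0,0,0,0,0],[0.06,0,0,0,0,0,0],[0.06,0,0,0,0,0,0],[0.06,0,0,0,0,0,0]]'
python3 - <<'E'
from place import *
show(); f=snap("wrist","w6"); cv2.imwrite("pics/w6a.png",cv2.resize(f["color"][0:250,130:340],None,fx=3,fy=2.4,interpolation=cv2.INTER_CUBIC)[:600])
E
```

```text
time_s: 9.65
ee_pos: [494.0, -124.1, 282.4]
ee_rot: [156.0, 0.0, 99.8]
force: [0.8, -0.3, -0.4]
gripper_width: 25.0
t 9.65 pos [ 494.  -124.1  282.4] rot [1.5598e+02 2.0000e-02 9.9800e+01] F [ 0.8 -0.3 -0.4] w 25.0
time_s: 10.4
ee_pos: [494.1, -124.1, 282.3]
ee_rot: [156.0, 0.0, 99.8]
force: [0.3, -0.2, 0.6]
gripper_width: 60.1
t 10.4 pos [ 494.1 -124.1  282.3] rot [1.5599e+02 1.0000e-02 9.9810e+01] F [ 0.3 -0.2  0.6] w 60.1
```

View pics/w6a.png

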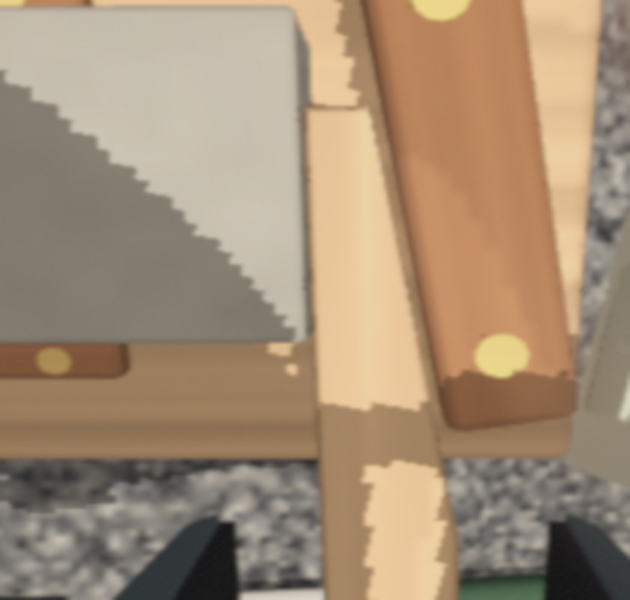

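```bash
python3 -m jog '[[0.06,0,0,-0.04,0,0,0],[0.06,0,0,-0.06,0,0,0],[0.06,0,0,-0.06,0,0,0]]'
python3 - <<'E'
from place import *
show()
f=load("w6");C=cloud(f);L=(C-ob)@Rb
for u,v in ((246,60),(248,90),(250,120),(252,160),(255,200),(258,230)): print((u,v),L[v-1:v+2,u-1:u+2].reshape(-1,3).mean(0).round(1))
Rv=Rn.from_euler('xyz',[180,0,107],degrees=True).as_matrix(); goto([450,-406,440],Rv)
E
```

```text
time_s: 10.82
ee_pos: [429.1, -135.2, 429.8]
ee_rot: [156.0, 0.0, 99.8]
force: [1.1, -0.9, 0.1]
gripper_width: 59.9
t 10.82 pos [ 429.1 -135.2  429.8] rot [1.5603e+02 1.0000e-02 9.9810e+01] F [ 1.1 -0.9  0.1] w 59.9
(246, 60) [165.    7.4  21.6]
(248, 90) [165.8  -5.8  22. ]
(250, 120) [166.6 -19.7  22. ]
(252, 160) [167.5 -39.5  21.4]
(255, 200) [169.2 -55.1  39.1]
(258, 230) [170.4 -77.8  21.7]
shift(tool,mm) [-270.4  -19.2  -19.7] norm 271.8 rotvec [ 0.4178  0.0264 -0.1236] deg 25.0
```

Wedge lies flat (top face 22 mm above the board along its length). Now I'll go to the mallet.

```bash
python3 -m jog '[[0.0912,-0.054,-0.0038,-0.0039,0,0,0],[0.0912,-0.054,-0.0038,-0.0039,0.1393,0.0088,-0.0412],[0.0912,-0.054,0,0,0.1393,0.0088,-0.0412],[0.0912,-0.054,0,0,0.1393,0.0088,-0.0412],[0.0912,-0.054,0,0,0,0,0],[0.0912,0,0,0,0,0,0]]'
python3 - <<'E'
from h import *
show()
Rv=Rn.from_euler('xyz',[180,0,107],degrees=True).as_matrix(); goto([450,-406,440],Rv)
snap("wrist","w7")
E
```

```text
time_s: 11.58
ee_pos: [479.9, -403.1, 431.4]
ee_rot: [-180.0, -0.0, 106.8]
force: [-0.7, 0.2, 0.8]
gripper_width: 91.4
t 11.57 pos [ 479.9 -403.1  431.4] rot [-1.7999e+02 -1.0000e-02  1.0684e+02] F [-0.7  0.2  0.8] w 91.4
shift(tool,mm) [  5.9 -29.4  -8.5] norm 31.2 rotvec [-0.0002 -0.0002 -0.0028] deg 0.2
```

View pics/w7.png

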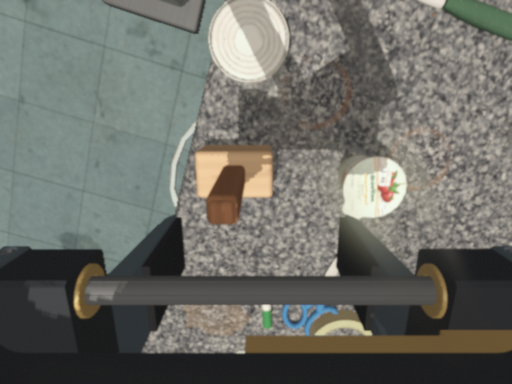

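```bash
python3 - <<'E'
from h import *
f=load("w7");C=cloud(f);z=C[...,2];roi=np.zeros((384,512),bool);roi[130:238,185:290]=1
m=roi&(z>48)&(z<62); n=C[m]; print(m.sum(),n.min(0).round(1),n.max(0).round(1),np.median(n[:,2]))
Q=np.array([onplane(f,u,v,[0,0,56],[0,0,1])[:2] for v,u in zip(*np.nonzero(m))],np.float32)
print("head rect",cv2.minAreaRect(Q))
t=roi&(z>172)&(z<190); print(t.sum(),np.median(z[t]))
Qt=np.array([onplane(f,u,v,[0,0,182],[0,0,1])[:2] for v,u in zip(*np.nonzero(t))],np.float32)
print("handle top",cv2.minAreaRect(Qt))
# tip contact: pot & tin
E
```

```text
2657 [ 402.2 -451.9   48.9] [ 500.8 -376.7   62. ] 55.063418814477075
head rect ((451.083984375, -413.65594482421875), (88.1605224609375, 54.52276611328125), 16.810728073120117)
854 180.33183223207018
handle top ((451.3033142089844, -411.0248107910156), (23.87047004699707, 23.718725204467773), 16.80712890625)
```

```bash
python3 - <<'E'
from h import *
Rv=Rn.from_euler('xyz',[180,0,106.8],degrees=True).as_matrix(); goto([451.2,-412,300],Rv)
E
```

```text
shift(tool,mm) [ -2.3 -30.  131.9] norm 135.3 rotvec [-0.0002 -0.0016  0.0017] deg 0.1
```

```bash
python3 -m jog '[[0.0912,-0.0023,-0.03,0.02,0,-0.0016,0.0017],[0.0912,0,0,0,0,0,0],[0.0912,0,0,0.04,0,0,0],[0.0912,0,0,0.04,0,0,0],[0.0912,0,0,0.022,0,0,0],[0.0912,0,0,0.01,0,0,0],[0.0912,0,0,0,0,0,0]]' 60
python3 - <<'E'
from h import *
show(); Rv=Rn.from_euler('xyz',[180,0,106.8],degrees=True).as_matrix(); goto([451.2,-412,300],Rv); snap("wrist","w8")
E
```

```text
time_s: 12.5
ee_pos: [451.7, -410.6, 301.6]
ee_rot: [179.9, 0.1, 106.9]
force: [0.4, 0.6, 0.1]
gripper_width: 91.5
t 12.5 pos [ 451.7 -410.6  301.6] rot [1.7994e+02 1.1000e-01 1.0693e+02] F [0.4 0.6 0.1] w 91.5
shift(tool,mm) [-1.2 -0.9  1.6] norm 2.2 rotvec [0.001  0.0019 0.0023] deg 0.2
```

View pics/w8.png

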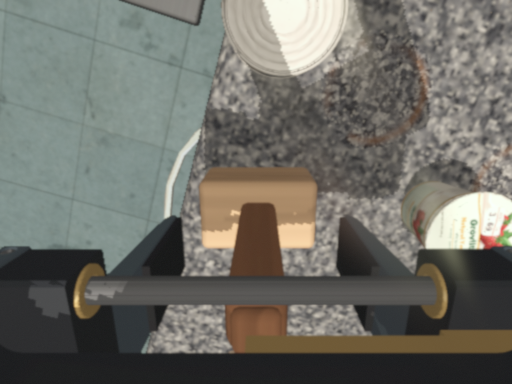

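The handle is centred between the fingers at column 258, with the head below at (258,208). I'll grip it.

```bash
python3 -m jog '[[0.06,0,0,0,0,0,0],[0.035,0,0,0,0,0,0],[0.02,0,0,0,0,0,0],[0.02,0,0,0,0,0,0],[0.02,0,0,0,0,0,0],[0.02,0,0,0,0,0,0]]' 60
python3 - <<'E'
from h import *
show()
E
python3 -m jog '[[0.02,0,0,-0.01,0,0,0],[0.02,0,0,-0.05,0,0,0],[0.02,0,0,-0.06,0,0,0],[0.02,0,0,0,0,0,0],[0.02,0,0,0,0,0,0]]'
python3 - <<'E'
from place import *
show()
p,R=tool(); 
# wedge butt estimate in bed: gap y tip 76.5
Rs=np.column_stack([-Rb[:,1]*0,Rb[:,1]*0,Rb[:,1]*0])
yaw=np.degrees(b[2])+180
Rv=Rn.from_euler('xyz',[180,0,yaw],degrees=True).as_matrix()
butt=ob+Rb@np.array([156+16,-63+14-62.5,11]); print("butt",butt.round(1),"yaw",yaw, "tool y",Rv[:,1].round(3),"bed y",Rb[:,1].round(3))
head=butt-Rb[:,1]*(45+60); T=head+[0,0,72+28+172]; print("T",T.round(1)); goto(T,Rv)
r=vision.find_in("top","microwave_handle") if 0 else None
E
```

```text
time_s: 13.3
ee_pos: [451.3, -411.1, 301.1]
ee_rot: [180.0, 0.1, 106.9]
force: [0.7, -0.6, -0.9]
gripper_width: 34.5
t 13.3 pos [ 451.3 -411.1  301.1] rot [1.7997e+02 9.0000e-02 1.0690e+02] F [ 0.7 -0.6 -0.9] w 34.5
time_s: 13.92
ee_pos: [450.8, -410.6, 420.5]
ee_rot: [-180.0, 0.0, 106.9]
force: [0.2, 0.3, -3.5]
gripper_width: 25.9
t 13.93 pos [ 450.8 -410.6  420.5] rot [-1.7998e+02  1.0000e-02  1.0690e+02] F [ 0.2  0.3 -3.5] w 25.9
butt [ 572.4 -129.9  110. ] yaw 189.73319060885822 tool y [-0.169  0.986  0.   ] bed y [-0.169  0.986  0.   ]
T [ 590.2 -233.4  382. ]
shift(tool,mm) [129.  184.9  38.4] norm 228.7 rotvec [-4.0000e-04 -1.0000e-04 -1.4457e+00] deg 82.8
```

```bash
python3 - <<'E'
from place import *
f=load("t3");C=cloud(f)
m=(C[...,2]>60)&(C[...,2]<330)&(C[...,0]>620)&(C[...,0]<760)&(C[...,1]>-220)&(C[...,1]<120)
for x0 in range(620,760,15):
    s=m&(C[...,0]>=x0)&(C[...,0]<x0+15); 
    if s.sum()>3: print(x0,s.sum(),C[s].min(0).round(),C[s].max(0).round())
f=snap("wrist","w9"); im=f["color"]; cv2.imwrite("pics/w9a.png",cv2.resize(im[120:384,150:370],None,fx=2.2,fy=2.2))
C=cloud(f); p,R=tool(); L=(C-p)@R
roi=np.zeros((384,512),bool); roi[120:250,180:340]=1
m=roi&(L[...,2]>200)&(L[...,2]<330)&(abs(L[...,1])<70)&(abs(L[...,0])<70)
h=L[m]; print(len(h)); 
import collections
print(np.histogram(h[:,2],bins=np.arange(200,335,5)))
E
```

```text
620 127 [620.  26.  74.] [635. 113. 241.]
635 94 [635. -60.  70.] [650.  45. 246.]
650 231 [650. -79.  67.] [665.  52. 260.]
665 1319 [ 665. -100.   61.] [680. 120. 290.]
680 410 [ 680. -103.   87.] [695. 118. 288.]
695 423 [ 695. -103.   74.] [710. 118. 286.]
710 418 [ 710. -103.  275.] [725. 118. 287.]
725 355 [ 725. -104.  274.] [739. 118. 286.]
6536
(array([ 118,  112,  107,   96,   90,   86,   82,   76,   68,   82, 4140,
        306,  190,  130,  174,  104,  134,  144,  113,   95,   89,    0,
          0,    0,    0,    0]), array([200, 205, 210, 215, 220, 225, 230, 235, 240, 245, 250, 255, 260,
       265, 270, 275, 280, 285, 290, 295, 300, 305, 310, 315, 320, 325,
       330]))
```

View pics/w9a.png

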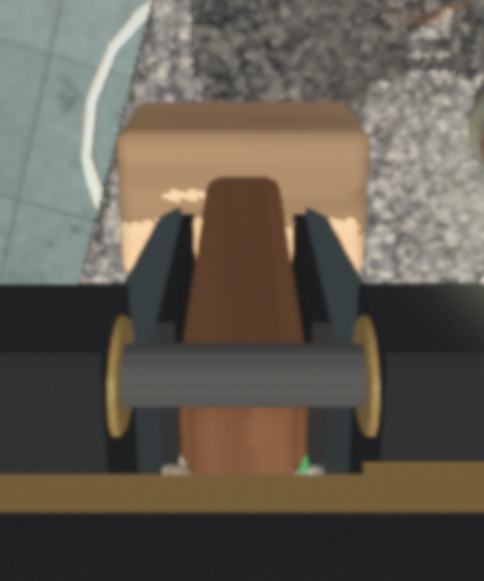

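```bash
python3 - <<'E'
from place import *
f=load("w9");C=cloud(f); p,R=tool(); L=(C-p)@R
roi=np.zeros((384,512),bool); roi[120:250,180:340]=1
m=roi&(L[...,2]>249)&(L[...,2]<258)&(abs(L[...,1])<70)&(abs(L[...,0])<70)
h=L[m]; A=np.c_[h[:,:2],np.ones(len(h))]; c=np.linalg.lstsq(A,h[:,2],rcond=None)[0]; print("plane",c.round(4),np.median(h[:,2]))
Q=np.array([(onplane(f,u,v,p+R@[0,0,252.5],R[:,2])-p)@R for v,u in zip(*np.nonzero(m))],np.float32)
print(Q.min(0),Q.max(0)); print(cv2.minAreaRect(Q[:,:2]))
# refine wedge butt from last frame w6: scan
f=load("w6"); 
cv2.imwrite("pics/w6b.png",cv2.resize(f["color"][150:290,200:320],None,fx=4,fy=4))
E
```

```text
plane [ 2.950000e-02 -1.900000e-03  2.519846e+02] 251.89000280960758
[-30.00003 -44.25772 252.5    ] [ 24.289341  44.16312  252.5     ]Traceback (most recent call last):
  File "<stdin>", line 7, in <module>
cv2.error: OpenCV(4.12.0) /io/opencv/modules/imgproc/src/convhull.cpp:143: error: (-215:Assertion failed) total >= 0 && (depth == CV_32F || depth == CV_32S) in function 'convexHull'
```

```bash
cat >> place.py <<'E'
Rs=Rn.from_euler('xyz',[180,0,np.degrees(b[2])+180],degrees=True).as_matrix()
def TS(clear,tipy=76.5,dz=0): # clear: distance face->butt along bed y
    butt=ob+Rb@np.array([156+16,-63+tipy-125,11]); head=butt-Rb[:,1]*(45+clear)+[0,0,dz]
    return head-Rs@np.array([-3,0,280])
E
python3 - <<'E'
from place import *
T=TS(60); print(T.round(1)); goto(T,Rs)
E
```

```text
[ 587.2 -233.9  390. ]
shift(tool,mm) [129.3 182.   29.4] norm 225.2 rotvec [ 0.     -0.0023 -1.4457] deg 82.8
```

```bash
python3 -m jog '[[0.02,0.0323,0.0455,0,0,0,0],[0.02,0.0323,0.0455,0,0,0,0],[0.02,0.0323,0.0455,0,0,0,0],[0.02,0.0323,0.0455,0,0,0,0],[0.02,0,0,0,0,0,-0.1807],[0.02,0,0,0,0,0,-0.1807],[0.02,0,0,0,0,0,-0.1807],[0.02,0,0,0,0,0,-0.1807],[0.02,0,0,0,0,0,-0.1807],[0.02,0,0,0,0,0,-0.1807],[0.02,0,0,0,0,0,-0.1807],[0.02,0,0,0,0,0,-0.1807]]'
python3 -m jog '[[0.02,0,0,0.0294,0,0,0],[0.02,0,0,0,0,0,0],[0.02,0,0,0,0,0,0]]'
python3 - <<'E'
from place import *
show(); goto(TS(60),Rs); snap("wrist","w10"); f=snap("scene","s10")
cv2.imwrite("pics/s10a.png",cv2.resize(f["color"][140:290,180:380],None,fx=4,fy=4,interpolation=cv2.INTER_CUBIC))
E
```

```text
time_s: 15.48
ee_pos: [587.5, -234.3, 418.3]
ee_rot: [179.9, -0.2, -169.9]
force: [0.2, -0.4, -2.4]
gripper_width: 25.9
time_s: 15.85
ee_pos: [587.9, -234.5, 391.1]
ee_rot: [-179.9, -0.0, -170.3]
force: [0.6, -0.0, -1.6]
gripper_width: 25.8
t 15.85 pos [ 587.9 -234.5  391.1] rot [-1.7995e+02 -3.0000e-02 -1.7028e+02] F [ 0.6 -0.  -1.6] w 25.8
shift(tool,mm) [0.5 0.7 1.1] norm 1.4 rotvec [-0.0009 -0.0005 -0.0002] deg 0.1
```

View pics/w10.png

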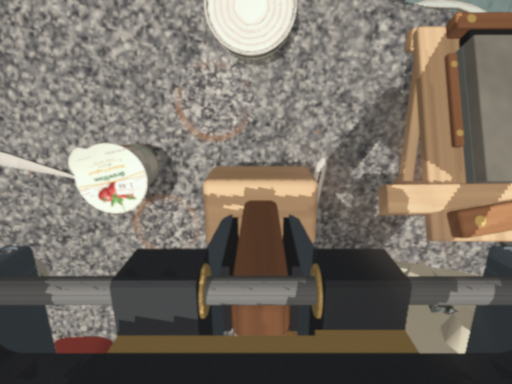

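View pics/s10a.png

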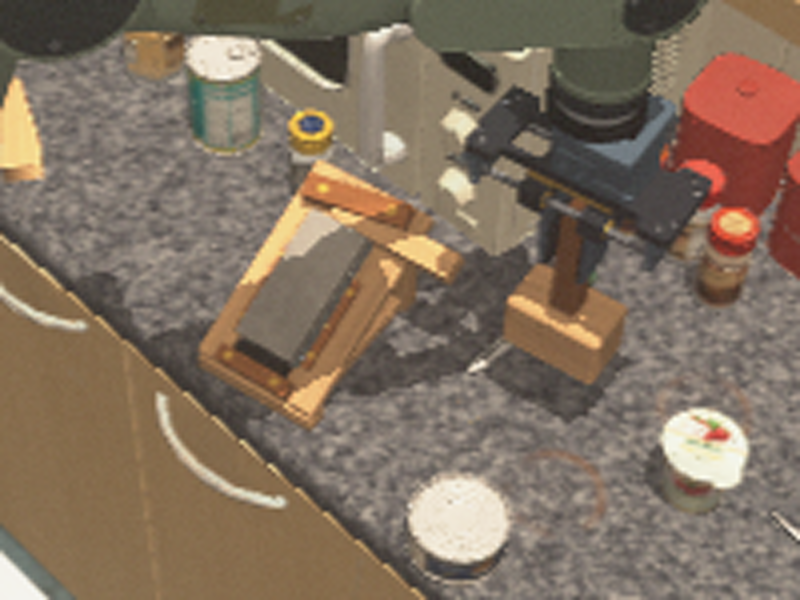

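The wedge's butt is at (384,200) in the wrist picture, and the head's right face is at column 317. I'll measure both.

```bash
python3 - <<'E'
from place import *
f=load("w10"); 
def pk(u,v,h):
    q=onplane(f,u,v,ob+Rb@[0,0,h],Rb[:,2]); return ((q-ob)@Rb).round(1)
print("butt top corners",pk(381.5,188,22),pk(386,213,22),pk(395,187,22))
p,R=tool()
q=onplane(f,317,185,p+R@[0,0,252],R[:,2]); print("head face top corner bed",((q-ob)@Rb).round(1), "tool",((q-p)@R).round(1))
C=cloud(f);L=(C-ob)@Rb
for v in (192,200,208):
    row=L[v,375:400]; print(v,[tuple(r.round(0)) for r in row[::4]])
E
```

```text
butt top corners [ 163.2 -114.7   22. ] [ 184.2 -111.9   22. ] [ 162.4 -103.3   22. ]
head face top corner bed [ 164.4 -173.2   47.4] tool [ 19.8  44.6 252. ]
192 [(np.float64(151.0), np.float64(-76.0), np.float64(-100.0)), (np.float64(164.0), np.float64(-110.0), np.float64(4.0)), (np.float64(165.0), np.float64(-110.0), np.float64(12.0)), (np.float64(166.0), np.float64(-110.0), np.float64(21.0)), (np.float64(166.0), np.float64(-106.0), np.float64(21.0)), (np.float64(167.0), np.float64(-103.0), np.float64(22.0)), (np.float64(166.0), np.float64(-100.0), np.float64(21.0))]
200 [(np.float64(160.0), np.float64(-74.0), np.float64(-106.0)), (np.float64(171.0), np.float64(-110.0), np.float64(3.0)), (np.float64(172.0), np.float64(-110.0), np.float64(13.0)), (np.float64(173.0), np.float64(-110.0), np.float64(21.0)), (np.float64(173.0), np.float64(-107.0), np.float64(22.0)), (np.float64(173.0), np.float64(-104.0), np.float64(22.0)), (np.float64(173.0), np.float64(-101.0), np.float64(22.0))]
208 [(np.float64(170.0), np.float64(-73.0), np.float64(-109.0)), (np.float64(179.0), np.float64(-110.0), np.float64(3.0)), (np.float64(179.0), np.float64(-110.0), np.float64(12.0)), (np.float64(180.0), np.float64(-110.0), np.float64(20.0)), (np.float64(180.0), np.float64(-108.0), np.float64(22.0)), (np.float64(180.0), np.float64(-104.0), np.float64(21.0)), (np.float64(180.0), np.float64(-101.0), np.float64(22.0))]
```

```bash
python3 -m jog '[[0.02,0,0.02,0,0,0,0],[0.02,0,0.03,0,0,0,0],[0.02,0,0.03,0,0,0,0],[0.02,0,0.003,0,0,0,0]]'
python3 - <<'E'
from place import *
show(); p,R=tool(); print(((p+R@[-3,45,280]-ob)@Rb).round(1))
E
```

```text
time_s: 16.45
ee_pos: [572.8, -151.6, 392.2]
ee_rot: [-179.7, -0.1, -170.1]
force: [-2.6, -6.5, -1.7]
gripper_width: 25.4
t 16.45 pos [ 572.8 -151.6  392.2] rot [-1.7971e+02 -6.0000e-02 -1.7008e+02] F [-2.6 -6.5 -1.7] w 25.4
[172.1 -89.3  13.1]
```

```bash
python3 -m jog '[[0.02,0,-0.03,0,0,0,0],[0.02,0,-0.04,0,0,0,0],[0.02,0,0,0,0,0,0],[0.02,0,0,0,0,0,0]]'
python3 - <<'E'
from place import *
show(); f=snap("wrist","w11"); p,R=tool(); print("face",((p+R@[-3,45,280]-ob)@Rb).round(1))
C=cloud(f);L=(C-ob)@Rb
m=(L[...,2]>3)&(L[...,2]<26)&(abs(L[...,0]-171)<14)&(L[...,1]<-63.5)&(L[...,1]>-130)
print("butt y",np.percentile(L[m][:,1],[1,5,10]).round(1),m.sum())
E
```

```text
time_s: 16.95
ee_pos: [585.5, -221.5, 391.7]
ee_rot: [180.0, 0.1, -170.3]
force: [0.1, 1.1, -2.0]
gripper_width: 25.7
t 16.95 pos [ 585.5 -221.5  391.7] rot [ 1.8000e+02  7.0000e-02 -1.7033e+02] F [ 0.1  1.1 -2. ] w 25.7
face [ 173.4 -158.6   12.2]
butt y [-88.8 -88.5 -88.3] 1134
```

View pics/w11.png

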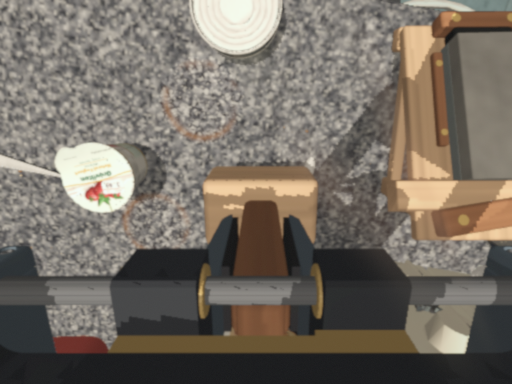

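The wedge moved in 22 mm: the butt is now at bed y = -88.5, and the mallet face is 70 mm clear. Second tap.

```bash
python3 -m jog '[[0.02,0,0.02,0,0,0,0],[0.02,0,0.03,0,0,0,0],[0.02,0,0.022,0,0,0,0],[0.02,0,0.005,0,0,0,0]]'
python3 - <<'E'
from place import *
show(); p,R=tool(); print("face",((p+R@[-3,45,280]-ob)@Rb).round(1))
E
```

```text
time_s: 17.5
ee_pos: [572.5, -146.5, 392.5]
ee_rot: [-179.1, 0.1, -170.0]
force: [1.3, -14.6, -2.4]
gripper_width: 26.1
t 17.5 pos [ 572.5 -146.5  392.5] rot [-1.7911e+02  8.0000e-02 -1.7000e+02] F [  1.3 -14.6  -2.4] w 26.1
face [173.1 -87.2  12.5]
```

```bash
python3 -m jog '[[0.02,0,-0.03,0,0,0,0],[0.02,0,-0.04,0,0,0,0],[0.02,0,0,0,0,0,0],[0.02,0,0,0,0,0,0]]'
cat > chk.py <<'E'
from place import *
import sys
show(); f=snap("wrist",sys.argv[1]); p,R=tool(); print("face",((p+R@[-3,45,280]-ob)@Rb).round(1))
C=cloud(f);L=(C-ob)@Rb
m=(L[...,2]>3)&(L[...,2]<26)&(abs(L[...,0]-171)<14)&(L[...,1]<-63.5)&(L[...,1]>-130)
print("butt y",np.percentile(L[m][:,1],[1,5,10]).round(1),m.sum())
L=(C-p)@R
roi=np.zeros((384,512),bool); roi[120:250,180:340]=1
m=roi&(L[...,2]>240)&(L[...,2]<262)&(abs(L[...,1])<60)&(abs(L[...,0])<50)
h=L[m]; A=np.c_[h[:,:2],np.ones(len(h))]; c=np.linalg.lstsq(A,h[:,2],rcond=None)[0]; print("head plane",c.round(4))
E
python3 chk.py w12
```

```text
time_s: 18.0
ee_pos: [584.2, -213.7, 391.6]
ee_rot: [-180.0, 0.0, -170.3]
force: [-0.5, 0.1, -2.0]
gripper_width: 25.8
t 18.0 pos [ 584.2 -213.7  391.6] rot [-1.7997e+02  3.0000e-02 -1.7025e+02] F [-0.5  0.1 -2. ] w 25.8
face [ 173.2 -151.1   12.2]
butt y [-86.8 -86.6 -86.4] 1060
head plane [4.850000e-02 4.000000e-04 2.527877e+02]
```

```bash
python3 -m jog '[[0.02,0,0.016,0,0,0,0],[0.02,0,0.03,0,0,0,0],[0.02,0,0.03,0,0,0,0],[0.02,0,0,0,0,0,0]]'
python3 - <<'E'
from place import *
show(); p,R=tool(); print("face",((p+R@[-3,45,280]-ob)@Rb).round(1))
E
python3 -m jog '[[0.02,0,-0.03,0,0,0,0],[0.02,0,-0.04,0,0,0,0],[0.02,0,0,0,0,0,0],[0.02,0,0,0,0,0,0]]'
python3 chk.py w13
```

```text
time_s: 18.55
ee_pos: [571.7, -142.0, 393.3]
ee_rot: [-178.7, 0.2, -169.9]
force: [1.4, -18.2, -3.4]
gripper_width: 26.2
t 18.55 pos [ 571.7 -142.   393.3] rot [-178.69    0.19 -169.92] F [  1.4 -18.2  -3.4] w 26.2
face [173.8 -84.6  12.7]
time_s: 19.05
ee_pos: [583.1, -207.4, 391.6]
ee_rot: [-180.0, 0.0, -170.2]
force: [-0.1, 1.1, -2.6]
gripper_width: 25.5
t 19.05 pos [ 583.1 -207.4  391.6] rot [-1.7999e+02  2.0000e-02 -1.7024e+02] F [-0.1  1.1 -2.6] w 25.5
face [ 173.2 -144.7   12.3]
butt y [-85.5 -85.2 -85. ] 991
head plane [3.800000e-02 5.000000e-04 2.530997e+02]
```

```bash
python3 -m jog '[[0.02,0,0.0,0,0,0,0],[0.02,0,0.035,0,0,0,0],[0.02,0,0.042,0,0,0,0],[0.02,0,0,0,0,0,0]]'
python3 - <<'E'
from place import *
show(); p,R=tool(); print("face",((p+R@[-3,45,280]-ob)@Rb).round(1))
E
python3 -m jog '[[0.02,0,-0.03,0,0,0,0],[0.02,0,-0.04,0,0,0,0],[0.02,0,0,0,0,0,0],[0.02,0,0,0,0,0,0]]'
python3 chk.py w14
```

```text
time_s: 19.6
ee_pos: [571.1, -136.6, 394.6]
ee_rot: [-178.4, 0.3, -169.9]
force: [3.0, -22.5, 0.0]
gripper_width: 27.2
t 19.6 pos [ 571.1 -136.6  394.6] rot [-178.39    0.32 -169.88] F [  3.  -22.5   0. ] w 27.2
face [175.1 -80.7  13.4]
time_s: 20.1
ee_pos: [582.0, -201.2, 391.5]
ee_rot: [-180.0, 0.0, -170.3]
force: [0.5, -1.2, -2.5]
gripper_width: 26.0
t 20.1 pos [ 582.  -201.2  391.5] rot [-1.7997e+02  2.0000e-02 -1.7026e+02] F [ 0.5 -1.2 -2.5] w 26.0
face [ 173.2 -138.3   12.2]
butt y [-84.  -83.8 -83.6] 938
head plane [3.280000e-02 1.000000e-04 2.539193e+02]
```

```bash
python3 -m jog '[[0.02,0,0.015,0,0,0,0],[0.02,0,0.06,0,0,0,0],[0.02,0,0,0,0,0,0]]'
python3 - <<'E'
from place import *
show(); p,R=tool(); print("face",((p+R@[-3,45,280]-ob)@Rb).round(1))
E
python3 -m jog '[[0.02,0,-0.03,0,0,0,0],[0.02,0,-0.04,0,0,0,0],[0.02,0,0,0,0,0,0],[0.02,0,0,0,0,0,0]]'
python3 chk.py w15
```

```text
time_s: 20.52
ee_pos: [570.3, -130.4, 396.0]
ee_rot: [-178.4, 0.5, -169.8]
force: [2.7, -22.2, 5.5]
gripper_width: 28.7
t 20.52 pos [ 570.3 -130.4  396. ] rot [-178.38    0.5  -169.82] F [  2.7 -22.2   5.5] w 28.7
face [176.8 -74.5  14.2]
time_s: 21.02
ee_pos: [581.1, -195.6, 391.5]
ee_rot: [-180.0, 0.0, -170.2]
force: [0.4, -0.6, -2.8]
gripper_width: 25.9
t 21.02 pos [ 581.1 -195.6  391.5] rot [-1.7998e+02  2.0000e-02 -1.7023e+02] F [ 0.4 -0.6 -2.8] w 25.9
face [ 173.1 -132.7   12.2]
butt y [-81.8 -81.6 -81.5] 845
head plane [ 1.220000e-02 -0.000000e+00  2.556705e+02]
```

```bash
python3 -m jog '[[0.02,0,0.015,0,0,0,0],[0.02,0,0.056,0,0,0,0],[0.02,0,0,0,0,0,0]]'
python3 - <<'E'
from place import *
show(); p,R=tool(); print("face",((p+R@[-3,45,280]-ob)@Rb).round(1))
E
python3 -m jog '[[0.02,0,-0.03,0,0,0,0],[0.02,0,-0.04,0,0,0,0],[0.02,0,0,0,0,0,0],[0.02,0,0,0,0,0,0]]'
python3 chk.py w16
```

```text
time_s: 21.45
ee_pos: [570.2, -129.4, 395.8]
ee_rot: [-178.4, 0.5, -169.8]
force: [2.8, -22.4, 4.3]
gripper_width: 28.6
t 21.45 pos [ 570.2 -129.4  395.8] rot [-178.41    0.49 -169.84] F [  2.8 -22.4   4.3] w 28.6
face [176.6 -73.3  14. ]
time_s: 21.95
ee_pos: [580.9, -194.6, 391.5]
ee_rot: [-180.0, 0.0, -170.2]
force: [-1.0, 0.0, -2.1]
gripper_width: 25.9
t 21.95 pos [ 580.9 -194.6  391.5] rot [-1.7999e+02  2.0000e-02 -1.7024e+02] F [-1.   0.  -2.1] w 25.9
face [ 173.1 -131.7   12.2]
butt y [-80.6 -80.4 -80.3] 778
head plane [-2.50000e-03  1.00000e-04  2.57408e+02]
```

View pics/w16.png

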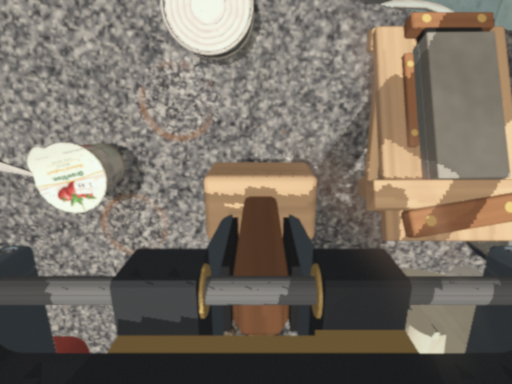

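```bash
python3 -m jog '[[0.02,0,0.015,0,0,0,0],[0.02,0,0.056,0,0,0,0],[0.02,0,0,0,0,0,0]]'
python3 - <<'E'
from place import *
show()
E
python3 -m jog '[[0.02,0,-0.03,0,0,0,0],[0.02,0,-0.04,0,0,0,0],[0.02,0,0,0,0,0,0],[0.02,0,0,0,0,0,0]]'
python3 chk.py w17
```

```text
time_s: 22.38
ee_pos: [570.0, -128.3, 395.7]
ee_rot: [-178.4, 0.5, -169.8]
force: [2.5, -20.7, 4.7]
gripper_width: 28.3
t 22.38 pos [ 570.  -128.3  395.7] rot [-178.44    0.48 -169.85] F [  2.5 -20.7   4.7] w 28.3
time_s: 22.88
ee_pos: [580.7, -193.6, 391.5]
ee_rot: [-180.0, 0.0, -170.2]
force: [0.2, 1.2, -1.8]
gripper_width: 26.0
t 22.88 pos [ 580.7 -193.6  391.5] rot [-1.7999e+02  1.0000e-02 -1.7023e+02] F [ 0.2  1.2 -1.8] w 26.0
face [ 173.1 -130.7   12.2]
butt y [-79.9 -79.6 -79.4] 747
head plane [-2.06000e-02  6.00000e-04  2.59255e+02]
```

```bash
python3 -m jog '[[0.02,0,0.015,-0.006,0,0,0],[0.02,0,0.057,0,0,0,0],[0.02,0,0,0,0,0,0]]'
python3 - <<'E'
from place import *
show()
E
python3 -m jog '[[0.02,0,-0.03,0,0,0,0],[0.02,0,-0.04,0,0,0,0],[0.02,0,0,0,0,0,0],[0.02,0,0,0,0,0,0]]'
python3 chk.py w18
```

```text
time_s: 23.3
ee_pos: [569.7, -126.0, 402.3]
ee_rot: [-178.5, 0.5, -169.9]
force: [3.1, -19.5, 5.1]
gripper_width: 29.1
t 23.3 pos [ 569.7 -126.   402.3] rot [-178.47    0.54 -169.86] F [  3.1 -19.5   5.1] w 29.1
time_s: 23.8
ee_pos: [580.4, -191.7, 397.8]
ee_rot: [-180.0, 0.0, -170.2]
force: [0.1, 0.3, -2.7]
gripper_width: 25.9
t 23.8 pos [ 580.4 -191.7  397.8] rot [-1.7998e+02  4.0000e-02 -1.7024e+02] F [ 0.1  0.3 -2.7] w 25.9
face [ 175.7 -128.8   17.9]
butt y [-79.1 -78.9 -78.8] 699
head plane [-1.550000e-02  0.000000e+00  2.602298e+02]
```

```bash
python3 -m jog '[[0.02,0,0.015,0,0,0,0],[0.02,0,0.057,0,0,0,0],[0.02,0,0,0,0,0,0]]'
python3 -m jog '[[0.02,0,-0.03,0,0,0,0],[0.02,0,-0.04,0,0,0,0],[0.02,0,0,0,0,0,0],[0.02,0,0,0,0,0,0]]'
python3 chk.py w19
python3 - <<'E'
from h import *
a=load("w10")["color"];b_=load("w19")["color"]
cv2.imwrite("pics/w19a.png",np.vstack([cv2.resize(x[0:250,360:512],None,fx=4,fy=4,interpolation=cv2.INTER_CUBIC)[q] for x,q in ((b_,slice(0,240)),(b_,slice(640,990)))]))
E
```

```text
time_s: 24.22
ee_pos: [569.3, -124.1, 402.0]
ee_rot: [-178.5, 0.5, -169.9]
force: [2.2, -20.8, 5.7]
gripper_width: 29.5
time_s: 24.72
ee_pos: [580.1, -189.8, 397.5]
ee_rot: [-180.0, 0.0, -170.2]
force: [0.5, 0.8, -2.1]
gripper_width: 25.9
t 24.73 pos [ 580.1 -189.8  397.5] rot [-1.7998e+02  2.0000e-02 -1.7024e+02] F [ 0.5  0.8 -2.1] w 25.9
face [ 175.5 -126.8   17.7]
butt y [-78.6 -78.4 -78.2] 672
head plane [ 1.543000e+00 -9.900000e-03  2.345817e+02]
```

View pics/w19a.png

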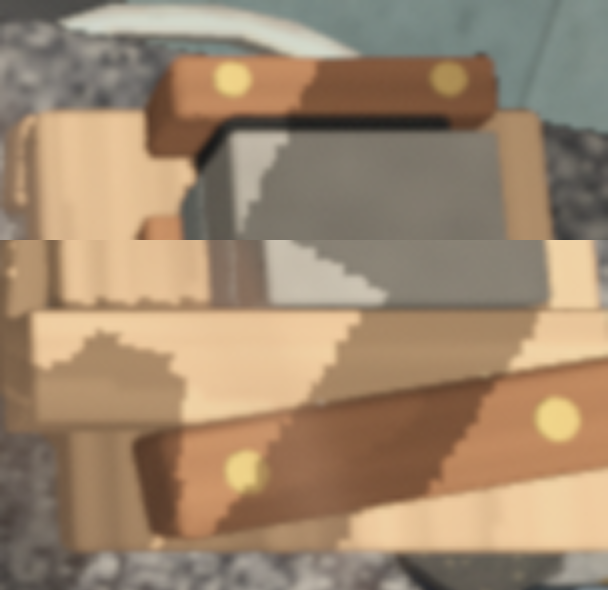

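```bash
python3 - <<'E'
from place import *
# stone upper-end edge along bed x by depth/grey: sample columns at bed y=-10, several frames
for n in ("w6","w10","w11","w12","w14","w16","w18","w19"):
    f=load(n); hsv=cv2.cvtColor(f["color"],cv2.COLOR_BGR2HSV).astype(float)
    out=[]
    for y in np.arange(-26,-8,2.):
        xs=np.arange(0,215,0.25); prof=[]
        for x in xs:
            u,v=proj(f,ob+Rb@[x,y,28]); 
            if 0<=u<510 and 0<=v<382:
                prof.append(cv2.remap(hsv[...,1].astype(np.float32),np.float32([[u]]),np.float32([[v]]),cv2.INTER_LINEAR)[0,0])
            else: prof.append(np.nan)
        prof=np.array(prof); s=prof>70
        # last grey x before wood, going from x=120 upward
        i=np.argmax((xs>120)&s); lo=np.nonzero((xs<80)&s)[0]
        out.append((xs[i], xs[lo[-1]] if len(lo) else np.nan))
    print(n,np.nanmedian(out,axis=0))
E
```

```text
w6 [158.75    nan]
w10 [159.5   24.25]
w11 [158.  23.]
w12 [157.5   22.75]
w14 [157.25  22.75]
w16 [156.5   22.75]
w18 [156.5   22.75]
w19 [156.25  22.75]<stdin>:17: RuntimeWarning: All-NaN slice encountered
```

```bash
python3 -m jog '[[0.02,0,0.015,0,0,0,0],[0.02,0,0.057,0,0,0,0],[0.02,0,0,0,0,0,0]]'
python3 -m jog '[[0.02,0,-0.03,0,0,0,0],[0.02,0,-0.045,0,0,0,0],[0.02,0,0,0,0,0,0],[0.02,0,0,0,0,0,0]]'
python3 chk.py w20
```

```text
time_s: 25.15
ee_pos: [569.0, -122.2, 402.3]
ee_rot: [-178.4, 0.6, -169.9]
force: [2.1, -20.7, 6.8]
gripper_width: 29.4
time_s: 25.65
ee_pos: [580.6, -192.7, 397.5]
ee_rot: [-180.0, 0.0, -170.2]
force: [0.6, 0.5, -1.8]
gripper_width: 25.6
t 25.65 pos [ 580.6 -192.7  397.5] rot [-1.7998e+02  2.0000e-02 -1.7024e+02] F [ 0.6  0.5 -1.8] w 25.6
face [ 175.5 -129.7   17.7]
butt y [-128.8  -77.9  -77.8] 669
head plane [ 1.507300e+00 -1.110000e-02  2.345038e+02]
```

View pics/w20.png

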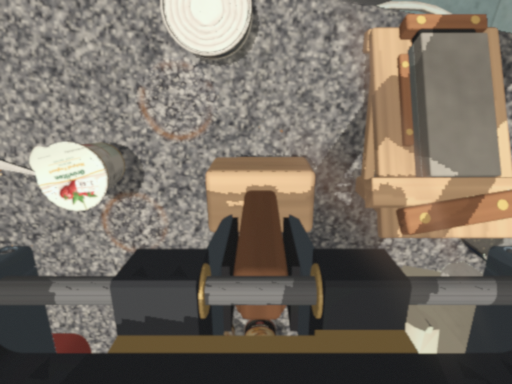

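The wedge has effectively stopped, moving only 0.5 mm on the last tap, and the pad is pressed. I'll measure the mallet in the hand and return it.

```bash
python3 - <<'E'
from place import *
f=load("w20");C=cloud(f); p,R=tool(); L=(C-p)@R
roi=np.zeros((384,512),bool); roi[150:228,205:315]=1
h=L[roi]; h=h[(h[:,2]>255)&(h[:,2]<275)&(abs(h[:,1])<42)]
c=np.histogram(h[:,2],bins=np.arange(255,276,2)); print(c)
med=np.median(h[:,2]); h=h[abs(h[:,2]-med)<3]; A=np.c_[h[:,:2],np.ones(len(h))]; print(med,np.linalg.lstsq(A,h[:,2],rcond=None)[0].round(4),h[:,:2].min(0),h[:,:2].max(0))
Rv=Rn.from_euler('xyz',[180,0,106.8],degrees=True).as_matrix(); goto([452,-411,440],Rv)
E
```

```text
(array([  26,   27,   24,   28,   19, 1167, 2679,  262,  105,   64]), array([255, 257, 259, 261, 263, 265, 267, 269, 271, 273, 275]))
267.47165429398746 [-1.81000e-02 -5.00000e-04  2.67664e+02] [-23.21028688 -41.99623782] [27.33043505 41.96995692]
shift(tool,mm) [ 163.8 -193.5  -42.4] norm 257.0 rotvec [-1.0000e-04  7.0000e-04  1.4485e+00] deg 83.0
```

```bash
python3 -m jog '[[0.02,0,-0.02,-0.0424,0,0,0],[0.02,0.0328,-0.035,0,0,0,0],[0.02,0.0328,-0.0347,0,0,0,0],[0.02,0.0328,-0.0347,0,0,0,0],[0.02,0.0328,-0.0347,0,0,0,0],[0.02,0.0326,-0.0344,0,0,0,0],[0.02,0,0,0,0,0,0.181],[0.02,0,0,0,0,0,0.181],[0.02,0,0,0,0,0,0.181],[0.02,0,0,0,0,0,0.181]]'
python3 -m jog '[[0.02,0,0,0,0,0,0.181],[0.02,0,0,0,0,0,0.181],[0.02,0,0,0,0,0,0.181],[0.02,0,0,0,0,0,0.181],[0.02,0,0,0,0,0,0],[0.02,0,0,0,0,0,0]]'
python3 - <<'E'
from place import *
show(); Rv=Rn.from_euler('xyz',[180,0,106.8],degrees=True).as_matrix(); goto([452,-411,340],Rv); f=snap("wrist","w21")
C=cloud(f); p,R=tool(); L=(C-p)@R
roi=np.zeros((384,512),bool); roi[150:228,205:315]=1
h=L[roi]; h=h[(h[:,2]>255)&(h[:,2]<285)&(abs(h[:,1])<42)]; print("head top",np.median(h[:,2]))
E
```

```text
time_s: 26.95
ee_pos: [452.5, -410.9, 440.3]
ee_rot: [-180.0, 0.1, 148.0]
force: [0.5, -0.7, -1.0]
gripper_width: 25.9
time_s: 27.7
ee_pos: [452.3, -411.6, 440.3]
ee_rot: [180.0, 0.1, 107.0]
force: [-0.2, -0.8, -2.4]
gripper_width: 25.7
t 27.7 pos [ 452.3 -411.6  440.3] rot [1.7996e+02 9.0000e-02 1.0696e+02] F [-0.2 -0.8 -2.4] w 25.7
shift(tool,mm) [  0.8  -0.2 100.3] norm 100.3 rotvec [0.0006 0.0016 0.0028] deg 0.2
head top 267.5280296721644
```

View pics/w21.png

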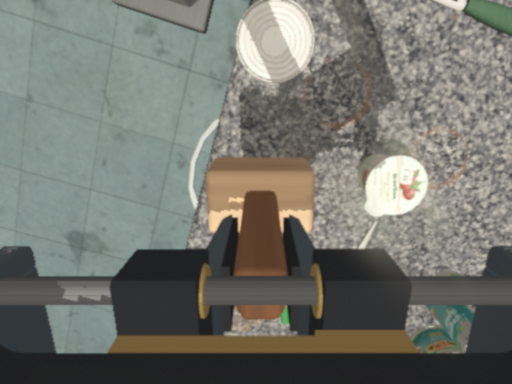

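```bash
python3 -m jog '[[0.02,0,0,0.05,0,0,0],[0.02,0,0,0.04,0,0,0],[0.02,0,0,0.018,0,0,0],[0.02,0,0,0.004,0,0,0],[0.02,0,0,0,0,0,0]]'
python3 -m jog '[[0.02,0,0,0.002,0,0,0],[0.02,0,0,0.001,0,0,0],[0.02,0,0,0,0,0,0]]'
```

```text
time_s: 28.38
ee_pos: [452.4, -412.7, 328.8]
ee_rot: [179.9, 0.2, 106.8]
force: [0.6, 0.4, -2.0]
gripper_width: 25.8
time_s: 28.75
ee_pos: [452.1, -412.5, 325.5]
ee_rot: [180.0, 0.1, 106.8]
force: [-0.1, 0.3, -1.4]
gripper_width: 25.9
```

```bash
python3 -m jog '[[0.02,0,0,0.001,0,0,0],[0.02,0,0,0.001,0,0,0],[0.02,0,0,0,0,0,0]]'
python3 -m jog '[[0.02,0,0,0.001,0,0,0],[0.02,0,0,0,0,0,0]]'
```

```text
time_s: 29.12
ee_pos: [452.1, -412.6, 323.9]
ee_rot: [180.0, 0.1, 106.8]
force: [-1.0, 0.2, 2.9]
gripper_width: 25.5
time_s: 29.38
ee_pos: [452.1, -412.5, 323.8]
ee_rot: [179.9, 0.2, 106.8]
force: [-1.8, 1.6, 7.2]
gripper_width: 26.0
```

Contact with the worktop is confirmed, so I'll let go and rise straight up.

```bash
python3 -m jog '[[0.03,0,0,0,0,0,0],[0.045,0,0,0,0,0,0],[0.07,0,0,0,0,0,0],[0.0912,0,0,0,0,0,0],[0.0912,0,0,0,0,0,0],[0.0912,0,0,0,0,0,0]]'
python3 -m jog '[[0.0912,0,0,-0.03,0,0,0],[0.0912,0,0,-0.06,0,0,0],[0.0912,0,0,-0.06,0,0,0],[0.0912,0,0,0,0,0,0],[0.0912,0,0,0,0,0,0]]'
python3 - <<'E'
from h import *
show(); snap("wrist","w22"); f=snap("scene","s22")
cv2.imwrite("pics/s22a.png",cv2.resize(f["color"][140:310,170:390],None,fx=3.5,fy=3.5,interpolation=cv2.INTER_CUBIC))
E
```

```text
time_s: 30.12
ee_pos: [452.1, -412.6, 322.2]
ee_rot: [180.0, 0.1, 106.8]
force: [0.2, -0.2, 0.9]
gripper_width: 76.8
time_s: 30.75
ee_pos: [451.8, -412.2, 471.8]
ee_rot: [180.0, 0.1, 106.8]
force: [0.3, 0.4, 0.4]
gripper_width: 91.5
t 30.75 pos [ 451.8 -412.2  471.8] rot [1.7998e+02 7.0000e-02 1.0676e+02] F [0.3 0.4 0.4] w 91.5
```

View pics/s22a.png

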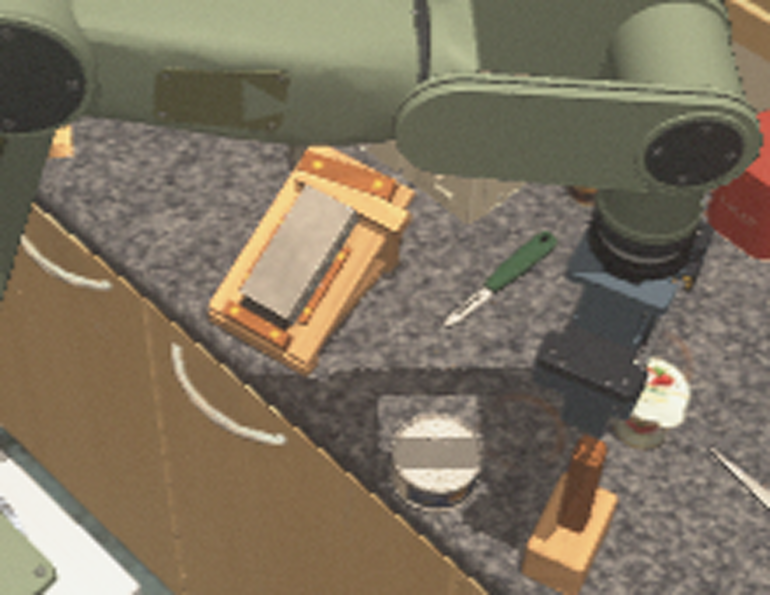

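View pics/w22.png

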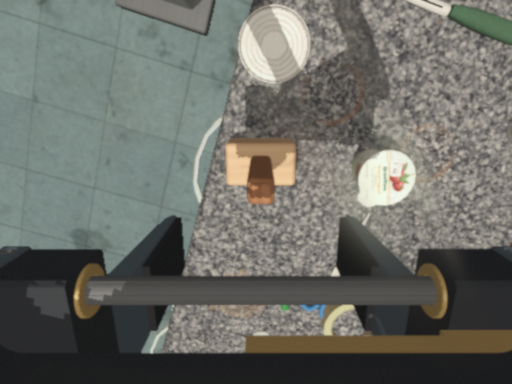

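The mallet stands upright and free, with its head at (261,162) in the wrist view. I have time left, so I'll check the stone and wedge from above once more.

```bash
python3 -m jog '[[0.0912,0.052,0.0162,0,0,0,0],[0.0912,0.052,0.0162,0,0,0,0],[0.0912,0.052,0.0162,0,0,0,0],[0.0912,0.052,0.0162,0,0,0,0],[0.0912,0.052,0.0162,0,0,0,0],[0.0912,0.052,0.0162,0.01,0,0,0.09],[0.0912,0,0,0.03,0,0,0.09],[0.0912,0,0,0,0,0,0],[0.0912,0,0,0,0,0,0]]'
python3 - <<'E'
from place import *
show(); f=snap("wrist","w23"); hsv=cv2.cvtColor(f["color"],cv2.COLOR_BGR2HSV)
C=cloud(f);L=(C-ob)@Rb
m=(L[...,2]>15)&(L[...,2]<25.5)&(abs(L[...,0]-171)<9)&(L[...,1]<-63.5)&(L[...,1]>-130); print("butt",np.percentile(L[m][:,1],[1,5]).round(1))
for u,v in [proj(f,ob+Rb@[x,y,22]) for x,y in ((165,20),(168,-20),(168,-60))]: print(L[int(round(v)),int(round(u))].round(1))
for y in np.arange(-20,24,6.):
    xs=np.arange(100,170,.25); pr=np.array([hsv[int(round(v)),int(round(u)),1] for u,v in (proj(f,ob+Rb@[x,y,28]) for x in xs)]); print(xs[np.argmax((xs>120)&(pr>75))],end=' ')
cv2.imwrite("pics/w23a.png",cv2.resize(f["color"][30:230,190:440],None,fx=3,fy=3,interpolation=cv2.INTER_CUBIC))
for n in ("mallet_head","wedge_stout_center","tuna_tin_spot","pot_white_spot","peeler_spot","spice_4_spot","bean_tin_spot"):
    print(n,[(round(float(d["p"]),2),np.round(d["location"]).tolist()) for d in (vision.find_in("top",n) if vision.grab_frame("top") else [])[:1]])
E
```

```text
time_s: 31.98
ee_pos: [455.4, -86.1, 431.8]
ee_rot: [180.0, 0.1, 96.5]
force: [0.2, -0.4, -0.1]
gripper_width: 91.3
t 31.98 pos [455.4 -86.1 431.8] rot [1.7997e+02 9.0000e-02 9.6480e+01] F [ 0.2 -0.4 -0.1] w 91.3
butt [-77.6 -76.5]
[164.9  19.7  21.3]
[168.2 -20.2  21.5]
[167.8 -60.4  21.5]
156.0 156.0 156.75 156.5 156.25 156.25 156.0 155.75 mallet_head [(0.83, [451.0, -398.0, 57.0])]
wedge_stout_center [(0.89, [457.0, 348.0, 20.0])]
tuna_tin_spot [(0.82, [421.0, -274.0, 37.0])]
pot_white_spot [(0.59, [605.0, -380.0, 70.0])]
peeler_spot [(0.65, [666.0, -167.0, 13.0])]
spice_4_spot [(0.51, [607.0, 89.0, 95.0])]
bean_tin_spot [(0.67, [489.0, -23.0, 99.0])]
```

View pics/w23a.png

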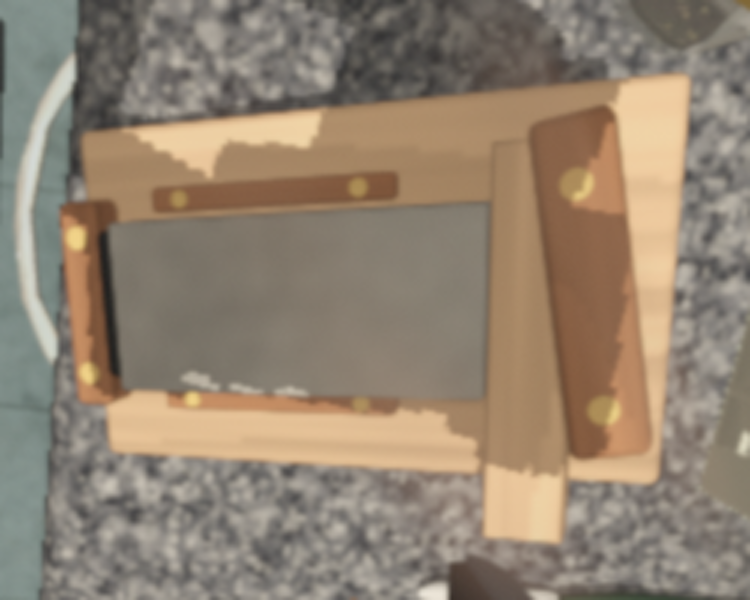

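```bash
python3 -c "
from workcell import ticket; print(ticket.job_done())"
```

```text
the job is handed in; nothing more can be done
None
```

The whetstone is wedged fast. I laid the slim wedge loose in the gap and released it, drove it home with ten mallet taps, and stood the mallet back near where it was. I handed the job in at about 32 s on the clock; no verdict is reported.

**Taps:** I drew the mallet back each time, but after the second tap the clearance was sometimes shorter. The head came back about 50–70 mm clear of the butt.

**Last checks:**
- **Wedge:** It is flat, with its top about 22 mm above the board. The butt moved from bed y ≈ -110 to -77.5 mm, putting the tip about 110 mm in. That is roughly 3 mm past the nominal home. The last two taps each moved it only about 0.5 mm, so it was slowing but had not stopped completely.
- **Stone:** Its upper end moved about 2.7 mm down the slope and then held, which fits a nearly fully pressed pad. I could not read the pad directly.
- **Mallet:** It is upright and released. It had slipped about 15 mm down in the grip while tapping, so I set it down by force contact. The network now reports it at (451, -398), about 4 mm in y from its first report.
- **Other things:** The stouter wedge, tuna tin, yogurt pot, peeler and spice jar are within about 6 mm of their first readings.
- **Not confirmed:** The last bean-tin detection landed on the stone, so it told me nothing. I did not re-check the mug or honey jar, but the arm came near none of these three.

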